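# Close the hot enamel kiln with the lid lifter

## Task

The charms are in the kiln and its lid is hot: take the lid lifter from its stand, lift the lid off the trivet by its loop, carry it level to the kiln and lower it gently, feeling for the mouth, until it sits fully home. Then unhook the lifter and hang it back in the fork of its stand. Keep the gripper and arm off the lid and the kiln, do not tip, bang or press hard on the lid, and leave the other things on the bench where they are.

Things in the scene. Friction and masses are not known exactly. Their poses are not given: they have to be found in the camera images.
- kiln: Fixed round top-loading kiln in a metal jacket, 176 mm wide. Origin on its axis at table height. On it lies a white mouth collar (164 mm wide, 20 mm thick, flat top 125 mm above the table) with the open round mouth, bore 93.6 mm, no chamfer. The collar was laid on by hand: the mouth's centre lies 3 to 6.5 mm off the kiln's axis, in any direction, and must be found by eye or feel. All hot.
- lid: Hot loose lid, 0.36 to 0.56 kg: white disc 140 mm wide, 18 mm thick, plug 90 mm wide and 12 mm deep below it. Origin: centre of the disc's underside (seat face), z up. On top, in the middle, a 7 mm rod loop standing up: its bar runs along lid y, underside 36 mm above the origin (18 mm above the disc's top), centre line 39.5 mm; legs at y = -15 and +15 mm, 23 mm clear between them.
- lifter: Loose steel lid lifter, 0.28 kg, upright. Origin: middle of the hook's floor, z up along the shank. Flat hook 14 mm wide (y), open to its +x: floor 4.5 mm thick, 10 mm long (x -5 to 5), lip at x 5 to 9.5 rises 6 mm above the floor, back at x -10 to -5, cranked forward 45 to 55 mm up into a round 10 mm shank on the z axis; collar disc 38 mm, z 95 to 99 mm. Wooden handle on top: 95 mm along x, 26 mm wide (y), z 118 to 142 mm.
- stand: Fixed wooden stand with a two-prong steel fork, open to its -x. Origin at table height; the prongs run along x from -36 mm (tips turned up 6 mm) to a post at 58 mm, at y = -15 and +15 mm, 22 mm clear between them, top 169 mm up. The lifter hangs with its shank between the prongs and its collar disc on them: its origin is then 74 mm up, x between -15 and 35 mm.
- trivet: Fixed steel ring on feet, 148 mm wide with a 112 mm hole, top 32 mm above the table, on which the lid lies at the start. Origin: its centre at table height.
- fish_blue: blue fish ornament, 100 mm long, on a small wooden foot 50 x 90 mm; bystander. Origin: centre of its underside
- jar_blue: closed jar of dark blue enamel, 48 mm wide, 65 mm tall; bystander. Origin: centre of its underside
- jar_turq: closed jar of turquoise enamel, 48 mm wide, 65 mm tall; bystander. Origin: centre of its underside
- shell_bowl: small white bowl, 100 mm wide, 45 mm tall; bystander. Origin: centre of its underside
- palette_knife: spatula with a wooden handle lying flat, 200 mm long; bystander. Origin: middle of its underside
Mind the look-alikes: they are no part of the job. Of the things that look like the lifter, the smallest one is meant.

How it is judged (in metres and radians):
On the way, in this order (a step that is already met when the one before it is completed fails the run):
1. the lid hangs on the lifter, level and clear above the trivet (z of lid in the frame of trivet above 0.06 m and angle between lid's own z axis and vertical below 0.2 rad and contact force between lifter and lid above 1.5 N), for 0.2 s.
2. the lid sits fully home in the kiln's mouth, with the lifter's weight and pull off it (z of lid in the frame of kiln between 0.122 and 0.1275 m and horizontal distance between lid and kiln below 0.012 m and angle between lid's own z axis and vertical below 0.03 rad and contact force between lifter and lid below 1 N), for 0.2 s.
At the end, for the whole second after the job is handed in: the lid is fully home in the kiln's mouth (seat face on the collar within 2.5 mm, level within 1.7 degrees) and at rest; the lifter hangs still and upright (within 7 degrees) in the fork of its stand, its collar disc on both prongs; the gripper is clear (z of lid in the frame of kiln between 0.122 and 0.1275 m and horizontal distance between lid and kiln below 0.012 m and angle between lid's own z axis and vertical below 0.03 rad and linear speed of lid below 0.01 m/s and z of lifter in the frame of stand between 0.07 and 0.079 m and x of lifter in the frame of stand between -0.022 and 0.042 m and y of lifter in the frame of stand between -0.012 and 0.012 m and angle between lifter's own z axis and vertical below 0.12 rad and linear speed of lifter below 0.02 m/s); the robot touches nothing.
It fails at once if the gripper or arm touches the hot lid or the hot kiln (contact force between any of the fingers, the arm and lid above 0.5 N or contact force between any of the fingers, the arm and kiln above 0.5 N).
It fails at once if the lid tips by more than 15 degrees (angle between lid's own z axis and vertical above 0.262 rad).
It fails at once if the lifter presses, pulls or knocks the lid with over 25 N (contact force between lifter and lid above 25 N).
It fails at once if the lid is dropped or banged: over 60 N between it and anything (contact force between lid and anything else above 60 N).
It fails at once if one of the other things on the bench is moved by over 15 mm (distance of any of fish_blue, jar_blue, jar_turq, shell_bowl, palette_knife from where it was at the start of the episode above 0.015 m).
It also fails if it takes over 72 s, if anything falls off the work surface, if the arm or the gripper's body presses on something with over 40 N, if the wrist force passes 120 N, or if a joint passes its speed limit or range.

## Robot

A 6-joint arm with a two-finger parallel gripper is mounted at the origin on the work surface. World frame = base frame: x ahead of the robot, y to its left, z up, the work surface at z = 0. Lengths are in m, angles in degrees, forces in N, time in s.
With the tool pointing down it reaches from about 0.35 to 0.875 m from the base axis. Payload 4.2 kg.
Tool frame: the origin (TCP) lies at the very end of the fingers, on their centre line; the grasp point (between the pads) lies 19 mm behind it (tcp_to_grasp is the z of the grasp point in the tool frame, in m); z points along the fingers, y is the direction in which the jaws open and shut (so a half turn about z gives the same grasp; the last joint's range is limited). The gripper opens to 87 mm and grips with 3 to 60 N. Pads are 19 mm wide; open, the fingers measure 117 mm over their backs; the gripper's body (75 mm by 190 mm) begins 51 mm behind the grasp point.
Start: joints at [-59.324, 22.042, 0.453, 0, -68.411, -14.817], TCP at [0.171, -0.601, 0.223] pointing down, gripper open.
Joint ranges: [-179.83, 179.83], [-69.29, 118.12], [-61.27, 80.66], [-181.25, 117.63], [-171.15, -9.14], [-177.46, 177.46]. Speed limits (degrees/s): [159.86, 159.86, 180, 180, 180, 180].

## Interface

Orientations are given as a 3x3 rotation matrix whose columns are the frame's x, y, z axes.
In Python, from station import sense, capture, camera_params, finish_job, tcp_to_grasp gives the robot as it stands.
- The arm moves only by the shell command python3 -m inch 'ROWS'. ROWS is JSON, a list of rows, each an object of numbers: "jaw": the closure in counts, from 0 (fully open) to 255 (shut); "x", "y", "z": the shift along the world's x, y, z normalised to -1 to 1, where 1 is 0.06 m; "ax", "ay", "az": the turn, a rotation vector about the world's x, y, z normalised to -1 to 1, where 1 is 10 degrees. A call has 1 to 12 rows; each row shifts and turns the pose as measured when the row begins; what a row does not reach is not made up. A row lasts 1/8 s, in which the tool goes at most 62.5 mm and 10.7 degrees, less where a joint would pass 70% of its speed; a pose out of reach is approached as far as the arm can. A call with a number of a shift or a turn outside -1 to 1 is refused whole. A call with a gripper value outside its range is refused whole. The fingers move at their own pace and stop on an object; the grip force is fixed at half the most. Time passes only in rows, so rows that do not move let the fingers close. It gives the time, the measured TCP pose, the force and the opening at its end, in the units of the state.
- sense(): the state, without advancing time (a new reading comes with each control period).
- capture(name): name is "scene" or "top"; returns the picture (400x640x3 uint8, red, green, blue); there is no depth.
- camera_params(name): a dict with "vfov" (degrees; the focal length in pixels is half the picture's height over the tangent of half this angle, whatever the lens; pixels are square), "cx", "cy" (the principal point, pixels), "D" ([k1, k2, p1, p2, k3] as OpenCV has them; the pictures are not rectified), "R" (3x3) and "t" (3): a world point X has camera coordinates R X + t. Camera axes: x right, y down, z forward; pixel columns grow to the right and rows downward; lengths in m; the calibration is good to about 2 mm. A picture is of the moment at which its call begins. camera_params takes no time and is no camera call.
- finish_job(): hands the job in, once; it reports no verdict.
The state is a dict: "time_s": time; "joints": joint angles; "joint_velocities": joint speeds; "effort": joint torques, N m; "tcp_pos": TCP position; "ee_rot": TCP orientation; "wrist_force": force on the tool from outside, world axes, zero at the start; "moment": the same for the moment, N m; "gripper_width": opening from 0.0 (shut) to 1.0 (fully open).
Only numpy, scipy, OpenCV 4.12 (cv2) and the standard library are available. Lean on these libraries where they do the work, as an engineer would, in place of code of your own. Each camera call takes 0.05 s, during which the arm holds its last target.

## Working session

There is one attempt and no reset: what is moved stays moved. The work goes in short steps, Python scripts to look and compute and a shell command to move; the robot and the scene stay as the last step left them, time stands still between calls to the robot, and variables do not carry over. Pictures are saved under pics/ and viewed, and the job is handed in when it is done.

```bash
mkdir -p pics; ls; python3 - <<'E'
from station import *
import cv2
s=sense();print(s)
print(tcp_to_grasp)
for n in("scene","top"):
    im=capture(n);cv2.imwrite(f"pics/{n}0.png",cv2.cvtColor(im,cv2.COLOR_RGB2BGR));print(n,camera_params(n))
E
```

```text
pics
{'time_s': 0.0, 'joints': array([-5.93239781e+01,  2.20911042e+01,  3.77995946e-01, -2.85887029e-02,
       -6.84099453e+01, -1.48160610e+01]), 'joint_velocities': array([-0.09617898, -0.07170034, -0.01062953, -0.01063572,  0.05341926,
       -0.01490126]), 'effort': array([-1.40508058e-03, -3.90668356e+01,  1.87403959e+01,  4.21973929e+00,
        1.10404351e-02, -2.01139060e-04]), 'tcp_pos': array([ 0.17064688, -0.60061847,  0.22144484]), 'ee_rot': array([[-9.61982782e-01, -2.73109213e-01, -6.96656521e-04],
       [-2.73110082e-01,  9.61980530e-01,  2.08382103e-03],
       [ 1.01059289e-04,  2.19486387e-03, -9.99997586e-01]]), 'wrist_force': array([-0.20323009, -0.22373282,  0.16398516]), 'moment': array([-0.03180667, -0.01275863, -0.03997768]), 'gripper_width': 0.9991387789305582}
-0.0187
scene {'vfov': 56.46584902578666, 'cx': 319.341939745968, 'cy': 195.1067656866557, 'D': array([-0.07047546,  0.        ,  0.        ,  0.        ,  0.        ]), 'R': array([[ 0.18102046,  0.98334605, -0.01619059],
       [ 0.76323273, -0.15084495, -0.62826874],
       [-0.62024785,  0.1013723 , -0.77782791]]), 't': array([-0.02162183, -0.39355554,  1.45899785])}
top {'vfov': 57.883105333778474, 'cx': 318.3875694605243, 'cy': 198.7895659789408, 'D': array([-0.04745409,  0.        ,  0.        ,  0.        ,  0.        ]), 'R': array([[ 0.02314144, -0.99973087,  0.0016335 ],
       [-0.9781921 , -0.02298016, -0.20642705],
       [ 0.20640904,  0.00317914, -0.97846063]]), 't': array([-0.08027116,  0.55610185,  0.74066835])}
```

View pics/scene0.png

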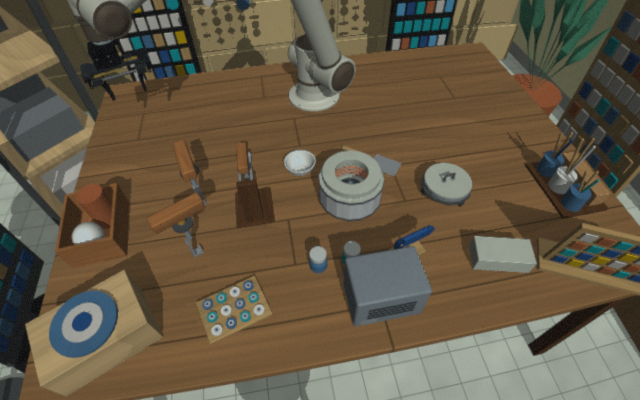

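View pics/top0.png

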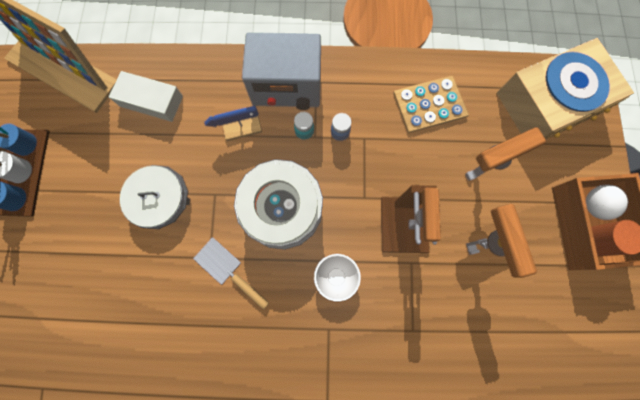

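```bash
cat > h.py <<'E'
import numpy as np,cv2
from station import *
def K(n):
    p=camera_params(n);f=200/np.tan(np.radians(p['vfov']/2))
    return np.array([[f,0,p['cx']],[0,f,p['cy']],[0,0,1.]]),p
def proj(n,X):
    k,p=K(n);r,_=cv2.Rodrigues(np.array(p['R']))
    return cv2.projectPoints(np.atleast_2d(np.array(X,float)),r,np.array(p['t']),k,np.array(p['D']))[0][:,0]
def ray(n,uv):
    k,p=K(n);u=cv2.undistortPoints(np.array([[uv]],float),k,np.array(p['D']))[0,0]
    R=np.array(p['R']);d=R.T@np.array([u[0],u[1],1]);return -R.T@np.array(p['t']),d/np.linalg.norm(d)
def atz(n,uv,z):
    c,d=ray(n,uv);return c+d*(z-c[2])/d[2]
def tri(uvs,uvt):
    a,d=ray('scene',uvs);b,e=ray('top',uvt)
    s=np.linalg.lstsq(np.c_[d,-e],b-a,rcond=None)[0]
    P=a+s[0]*d;Q=b+s[1]*e;return (P+Q)/2,np.linalg.norm(P-Q)
def crop(im,x0,y0,x1,y1,k,fn):
    c=cv2.resize(im[y0:y1,x0:x1],None,fx=k,fy=k,interpolation=cv2.INTER_CUBIC);cv2.imwrite(fn,cv2.cvtColor(c,cv2.COLOR_RGB2BGR))
def grab(n,fn):
    im=capture(n);cv2.imwrite(fn,cv2.cvtColor(im,cv2.COLOR_RGB2BGR));return im
E
python3 - <<'E'
from h import *
s=cv2.imread('pics/scene0.png')[...,::-1];t=cv2.imread('pics/top0.png')[...,::-1]
crop(s,140,120,300,270,5,'pics/s_l.png');crop(t,370,110,550,290,3.3,'pics/t_l.png')
crop(s,310,140,490,230,4,'pics/s_k.png');crop(t,110,140,340,310,3.4,'pics/t_k.png')
E
```

```text
(no output)
```

View pics/s_l.png

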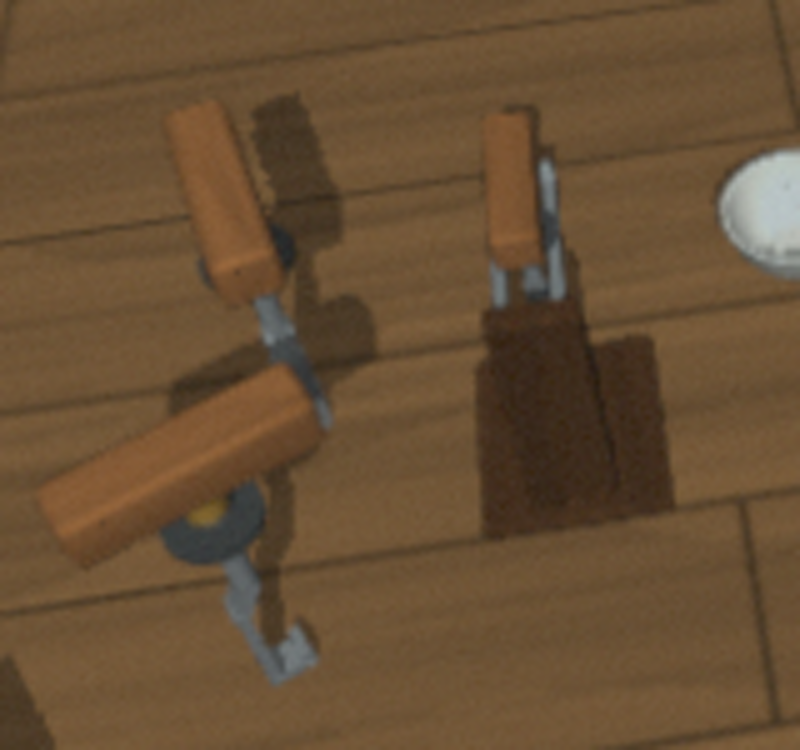

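View pics/t_l.png

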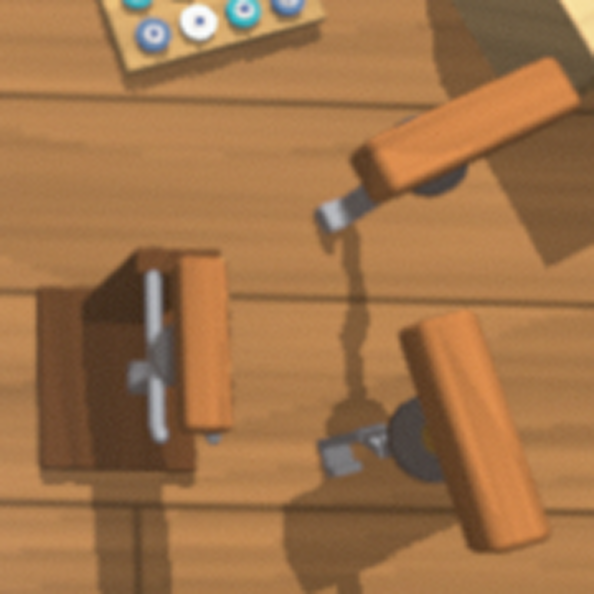

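View pics/s_k.png

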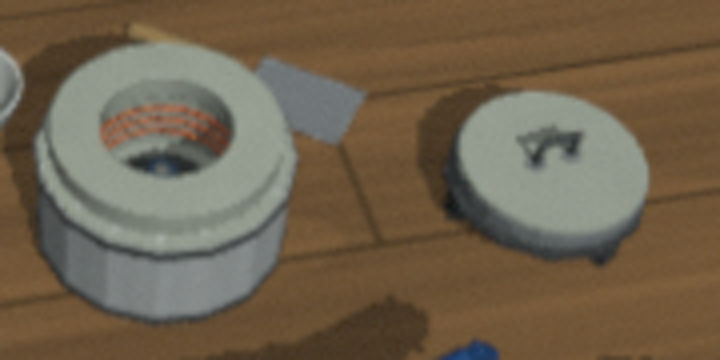

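View pics/t_k.png

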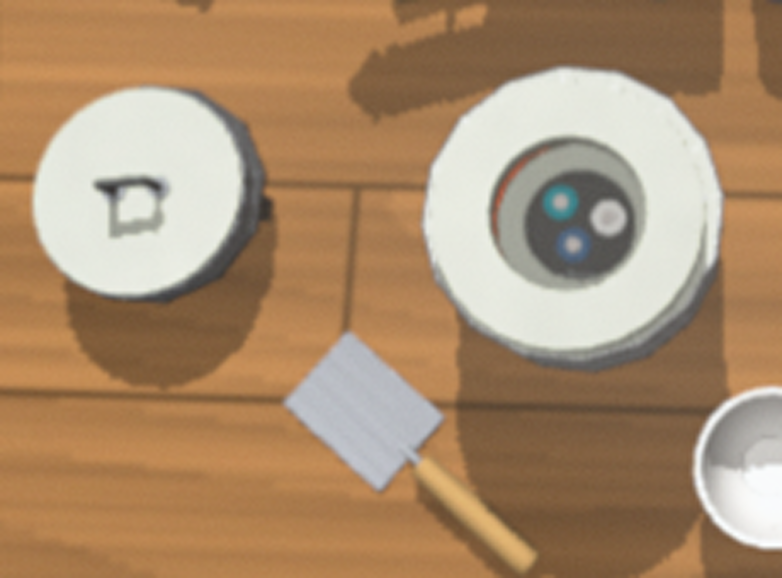

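```bash
python3 - <<'E'
from h import *
T=lambda x,y:(370+x/3.3,110+y/3.3)
S=lambda x,y:(140+x/5,120+y/5)
for p in[(221,256),(233,430),(200,257),(207,430),(182,257),(187,428)]:
    print('handle top',atz('top',T(*p),.216).round(4))
for p in[(485,115),(535,112),(488,235),(540,235)]:
    print('handle scene',atz('scene',S(*p),.216).round(4))
print('prong top',[atz('top',T(*p),.169).round(4) for p in[(152,272),(160,435),(212,437)]])
print('prong sc',[atz('scene',S(*p),.169).round(4) for p in[(546,160),(558,295),(500,300)]])
print('base',[atz('top',T(*p),.02).round(4) for p in[(38,288),(42,470),(194,470)]])
T=lambda x,y:(110+x/3.4,140+y/3.4)
S=lambda x,y:(310+x/4,140+y/4)
print('bar top',[atz('top',T(*p),.032+.0395).round(4) for p in[(100,185),(163,183)]])
print('bar sc',[atz('scene',S(*p),.0715).round(4) for p in[(520,133),(578,137)]])
def circ(n,pts,z):
    P=np.array([atz(n,p,z)[:2] for p in pts]);A=np.c_[2*P,np.ones(len(P))];s=np.linalg.lstsq(A,(P**2).sum(1),rcond=None)[0]
    return s[:2].round(4),np.sqrt(s[2]+s[0]**2+s[1]**2).round(4)
print('lid top',circ('top',[T(*p) for p in[(34,190),(60,118),(150,87),(225,130),(243,200),(200,280),(120,292),(60,255)]],.05))
print('mouth top',circ('top',[T(*p) for p in[(490,213),(515,155),(570,137),(625,160),(646,215),(575,290),(615,275),(520,268)]],.125))
print('mouth sc',circ('scene',[S(*p) for p in[(100,130),(115,100),(165,80),(215,98),(232,128),(222,160),(115,150)]],.125))
print('collar',circ('top',[T(*p) for p in[(424,215),(440,145),(490,90),(565,68),(640,78),(700,140),(715,200)]],.125))
print('collar sc',circ('scene',[S(*p) for p in[(48,130),(65,80),(110,50),(165,42),(240,65),(280,110),(290,160),(90,205),(160,220),(230,212)]],.125))
E
```

```text
handle top [ 0.5499 -0.2788  0.216 ]
handle top [ 0.456  -0.2811  0.216 ]
handle top [ 0.5491 -0.2673  0.216 ]
handle top [ 0.4558 -0.2673  0.216 ]
handle top [ 0.5488 -0.2575  0.216 ]
handle top [ 0.4566 -0.2568  0.216 ]
handle scene [ 0.4579 -0.2798  0.216 ]
handle scene [ 0.461  -0.2535  0.216 ]
handle scene [ 0.5461 -0.2819  0.216 ]
handle scene [ 0.5513 -0.2563  0.216 ]
prong top [array([ 0.5512, -0.2538,  0.169 ]), array([ 0.4571, -0.2554,  0.169 ]), array([ 0.4566, -0.2849,  0.169 ])]
prong sc [array([ 0.4487, -0.2545,  0.169 ]), array([ 0.5499, -0.2546,  0.169 ]), array([ 0.5474, -0.2845,  0.169 ])]
base [array([ 0.5729, -0.2136,  0.02  ]), array([ 0.4458, -0.2149,  0.02  ]), array([ 0.4479, -0.3194,  0.02  ])]
bar top [array([0.5556, 0.3266, 0.0715]), array([0.5579, 0.2852, 0.0715])]
bar sc [array([0.5462, 0.2857, 0.0715]), array([0.5583, 0.3266, 0.0715])]
lid top (array([0.5586, 0.3111]), np.float64(0.0713))
mouth top (array([0.5347, 0.0153]), np.float64(0.0462))
mouth sc (array([0.5375, 0.017 ]), np.float64(0.045))
collar (array([0.539 , 0.0147]), np.float64(0.0867))
collar sc (array([0.5383, 0.0158]), np.float64(0.0843))
```

```bash
python3 - <<'E'
from h import *
s=cv2.imread('pics/scene0.png')[...,::-1];t=cv2.imread('pics/top0.png')[...,::-1]
a=[]
for im,(x,y) in((s,(420,155)),(t,(125,175)),):
    a.append(cv2.resize(im[y:y+50,x:x+50],(400,400),interpolation=cv2.INTER_CUBIC))
cv2.imwrite('pics/loop.png',np.hstack(a)[...,::-1])
# lifter hook region top & scene
a=[]
for im,(x,y) in((s,(225,140)),(t,(395,175)),):
    a.append(cv2.resize(im[y:y+70,x:x+50],(400,560),interpolation=cv2.INTER_CUBIC))
cv2.imwrite('pics/hook.png',np.hstack(a)[...,::-1])
print('pred for hook open +x / -x')
for sg in(1,-1):
    for nm,q in(('floor',(0,0,0)),('lip',(9.5,0,6)),('back45',(-7.5,0,45)),('back0',(-10,0,0)),('crank55',(0,0,55))):
        X=[.503+sg*q[0]/1e3,-.269,.074+q[2]/1e3]
        print(sg,nm,proj('top',X).round(1),(proj('top',X)[0]-[395,175])*8+[400,0],(proj('scene',X)[0]-[225,140])*8)
E
```

```text
pred for hook open +x / -x
1 floor [[412.1 224.5]] [536.41761537 395.86456264] [205.40240381 397.29609439]
1 lip [[412.6 219.7]] [541.13031827 357.34374472] [204.47436406 406.6989237 ]
1 back45 [[417.8 225.1]] [582.74672508 400.92600499] [183.43199655 298.12277446]
1 back0 [[412.2 229.1]] [537.48181561 433.06117906] [203.57381512 376.31516484]
1 crank55 [[419.1 220.7]] [592.63413226 365.57413893] [179.97429291 294.76028313]
-1 floor [[412.1 224.5]] [536.41761537 395.86456264] [205.40240381 397.29609439]
-1 lip [[412.9 228.5]] [543.20398453 428.36148728] [200.99438255 366.54513261]
-1 back45 [[417.6 217.8]] [580.85093423 342.02055025] [186.07410681 330.08523303]
-1 back0 [[411.9 219.9]] [535.34706738 358.85607894] [207.25655556 418.52512348]
-1 crank55 [[419.1 220.7]] [592.63413226 365.57413893] [179.97429291 294.76028313]
```

View pics/loop.png

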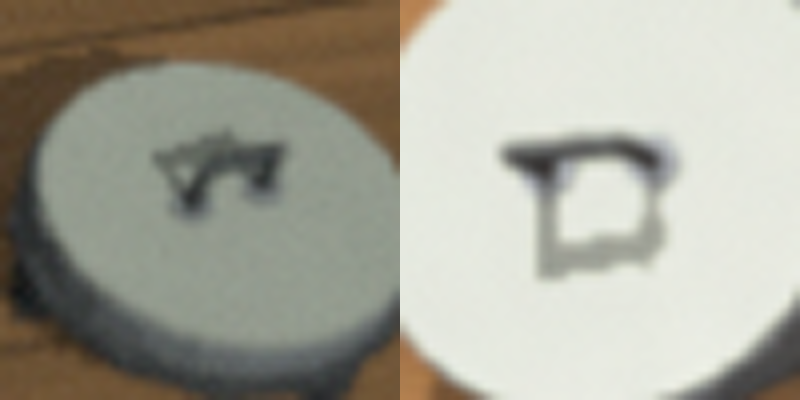

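View pics/hook.png

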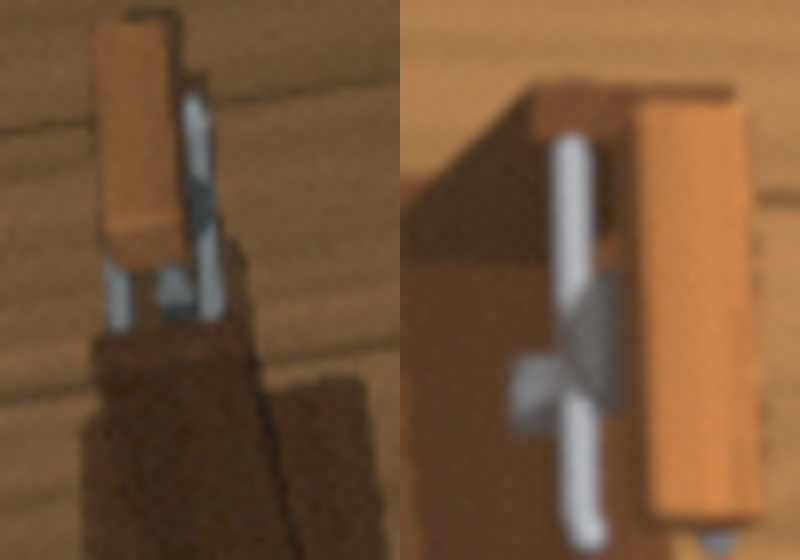

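```bash
python3 -m inch '[{"z":1},{"z":1},{"z":1},{"x":0.7,"y":0.7,"az":-0.4},{"x":0.7,"y":0.7,"az":-0.4},{"x":0.7,"y":0.7,"az":-0.4},{"x":0.7,"y":0.7,"az":-0.4},{"x":0.7,"y":0.7},{"x":0.7,"y":0.7},{"x":0.7,"y":0.7},{}]'
```

```text
$[0]: bad value
```

```bash
python3 -m inch '[{"jaw":0,"x":0,"y":0,"z":1,"ax":0,"ay":0,"az":0},{"jaw":0,"x":0,"y":0,"z":1,"ax":0,"ay":0,"az":0}]'
```

```text
time_s: 0.35
tcp_pos: [0.1694, -0.5973, 0.3365]
ee_rot: [[-0.962, -0.273, -0.007], [-0.273, 0.962, 0.017], [0.002, 0.019, -1.0]]
wrist_force: [0.5, -1.1, -0.0]
gripper_width: 1.002
```

```bash
python3 -m inch '[{"jaw":0,"z":1}]'; python3 -c "
from station import sense
s=sense();print(s['time_s'],s['tcp_pos'],s['ee_rot'],s['joints'])"
```

```text
0.35 [ 0.16942492 -0.59730546  0.33651968] [[-0.96209309 -0.27261948 -0.0074495 ]
 [-0.27271016  0.96194131  0.01726527]
 [ 0.00245913  0.01864235 -0.99982319]] [-59.31971491  19.34422443  12.49559982  -0.13837243 -84.22000638
 -14.84072925]$[0]: bad value
```

```bash
python3 -m inch '[{"jaw":0,"x":0,"y":0,"z":1,"ax":0,"ay":0,"az":0},{"jaw":0,"x":0.7,"y":0.7,"z":0,"ax":0,"ay":0,"az":-0.4},{"jaw":0,"x":0.7,"y":0.7,"z":0,"ax":0,"ay":0,"az":-0.4},{"jaw":0,"x":0.7,"y":0.7,"z":0,"ax":0,"ay":0,"az":-0.4},{"jaw":0,"x":0.7,"y":0.7,"z":0,"ax":0,"ay":0,"az":-0.4},{"jaw":0,"x":0.7,"y":0.7,"z":0,"ax":0,"ay":0,"az":0},{"jaw":0,"x":0.7,"y":0.7,"z":0,"ax":0,"ay":0,"az":0},{"jaw":0,"x":0.7,"y":0.7,"z":0,"ax":0,"ay":0,"az":0},{"jaw":0,"x":0,"y":0,"z":0,"ax":0,"ay":0,"az":0}]'
```

```text
time_s: 1.48
tcp_pos: [0.4704, -0.2936, 0.3989]
ee_rot: [[-1.0, 0.016, -0.002], [0.016, 1.0, 0.015], [0.003, 0.015, -1.0]]
wrist_force: [-0.7, -0.2, -0.1]
gripper_width: 1.0
```

```bash
python3 -m inch '[{"jaw":0,"x":0.55,"y":0.41,"z":0,"ax":-0.09,"ay":0,"az":0.09},{"jaw":0,"x":0,"y":0,"z":-1,"ax":0,"ay":0,"az":0},{"jaw":0,"x":0,"y":0,"z":-1,"ax":0,"ay":0,"az":0},{"jaw":0,"x":0,"y":0,"z":-0.8,"ax":0,"ay":0,"az":0},{"jaw":0,"x":0,"y":0,"z":0,"ax":0,"ay":0,"az":0}]'
```

```text
time_s: 2.1
tcp_pos: [0.5015, -0.2699, 0.2266]
ee_rot: [[-1.0, 0.002, -0.003], [0.002, 1.0, -0.002], [0.003, -0.002, -1.0]]
wrist_force: [1.0, -0.2, 0.3]
gripper_width: 1.005
```

```bash
python3 -m inch '[{"jaw":0,"x":0.03,"y":0.02,"z":-0.5,"ax":0,"ay":0,"az":0},{"jaw":0,"x":0,"y":0,"z":-0.14,"ax":0,"ay":0,"az":0},{"jaw":0,"x":0,"y":0,"z":0,"ax":0,"ay":0,"az":0}]'; python3 -c "
from h import *
s=grab('scene','pics/s1.png');t=grab('top','pics/t1.png')
crop(s,200,120,300,200,6,'pics/s1c.png')"
```

```text
time_s: 2.48
tcp_pos: [0.5065, -0.272, 0.1948]
ee_rot: [[-1.0, 0.002, 0.007], [0.002, 1.0, -0.008], [-0.007, -0.008, -1.0]]
wrist_force: [-0.6, 0.4, 0.4]
gripper_width: 1.004
```

View pics/s1c.png

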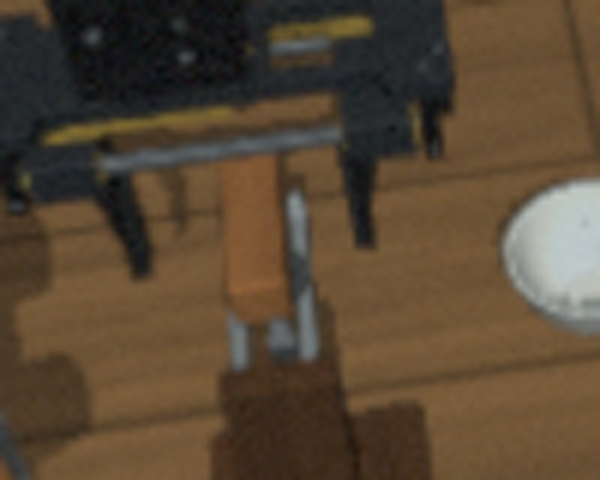

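View pics/t1.png

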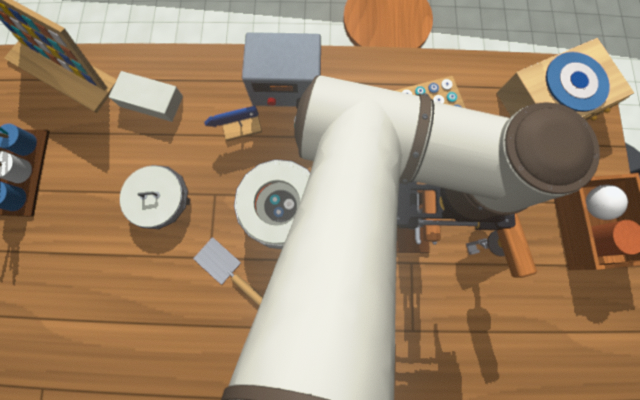

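```bash
python3 -m inch '[{"jaw":0,"x":-0.05,"y":0.04,"z":-0.14,"ax":0.04,"ay":0.04,"az":0},{"jaw":0,"x":0,"y":0,"z":0,"ax":0,"ay":0,"az":0},{"jaw":255,"x":0,"y":0,"z":0,"ax":0,"ay":0,"az":0},{"jaw":255,"x":0,"y":0,"z":0,"ax":0,"ay":0,"az":0},{"jaw":255,"x":0,"y":0,"z":0,"ax":0,"ay":0,"az":0},{"jaw":255,"x":0,"y":0,"z":0,"ax":0,"ay":0,"az":0}]'
```

```text
time_s: 3.32
tcp_pos: [0.5045, -0.2696, 0.1887]
ee_rot: [[-1.0, 0.001, 0.005], [0.001, 1.0, -0.002], [-0.005, -0.002, -1.0]]
wrist_force: [0.6, 0.5, -0.9]
gripper_width: 0.631
```

```bash
python3 -m inch '[{"jaw":255,"x":0,"y":0,"z":0,"ax":0,"ay":0,"az":0},{"jaw":255,"x":0,"y":0,"z":0,"ax":0,"ay":0,"az":0},{"jaw":255,"x":0,"y":0,"z":0,"ax":0,"ay":0,"az":0},{"jaw":255,"x":0,"y":0,"z":0,"ax":0,"ay":0,"az":0}]'
```

```text
time_s: 3.82
tcp_pos: [0.5045, -0.2697, 0.1887]
ee_rot: [[-1.0, 0.001, 0.005], [0.001, 1.0, -0.002], [-0.005, -0.002, -1.0]]
wrist_force: [-0.2, -0.7, 0.6]
gripper_width: 0.298
```

```bash
python3 -m inch '[{"jaw":255,"x":0,"y":0,"z":0.15,"ax":0,"ay":0,"az":0},{"jaw":255,"x":0,"y":0,"z":0.15,"ax":0,"ay":0,"az":0},{"jaw":255,"x":0,"y":0,"z":0.1,"ax":0,"ay":0,"az":0},{"jaw":255,"x":0,"y":0,"z":0,"ax":0,"ay":0,"az":0}]'
```

```text
time_s: 4.32
tcp_pos: [0.5036, -0.2691, 0.2131]
ee_rot: [[-1.0, 0.002, 0.002], [0.002, 1.0, -0.0], [-0.002, -0.0, -1.0]]
wrist_force: [0.1, 0.1, -2.9]
gripper_width: 0.292
```

```bash
python3 -m inch '[{"jaw":255,"x":-0.3,"y":0,"z":0,"ax":0,"ay":0,"az":0},{"jaw":255,"x":-0.5,"y":0,"z":0,"ax":0,"ay":0,"az":0},{"jaw":255,"x":-0.5,"y":0,"z":0,"ax":0,"ay":0,"az":0},{"jaw":255,"x":-0.3,"y":0,"z":0.1,"ax":0,"ay":0,"az":0},{"jaw":255,"x":0,"y":0,"z":0.7,"ax":0,"ay":0,"az":0},{"jaw":255,"x":0,"y":0,"z":0.8,"ax":0,"ay":0,"az":0},{"jaw":255,"x":0,"y":0,"z":0,"ax":0,"ay":0,"az":0}]'; python3 -c "
from h import *
s=grab('scene','pics/s2.png');t=grab('top','pics/t2.png')
print(sense()['tcp_pos'],proj('scene',sense()['tcp_pos']),proj('top',sense()['tcp_pos']))"
```

```text
time_s: 5.2
tcp_pos: [0.3982, -0.2682, 0.3114]
ee_rot: [[-1.0, 0.003, -0.001], [0.003, 1.0, 0.001], [0.001, 0.001, -1.0]]
wrist_force: [-0.5, 0.5, -3.6]
gripper_width: 0.294
[ 0.39628666 -0.26696068  0.30692535] [[234.59560026 100.11122379]] [[453.36267667 275.27797278]]
```

View pics/s2.png

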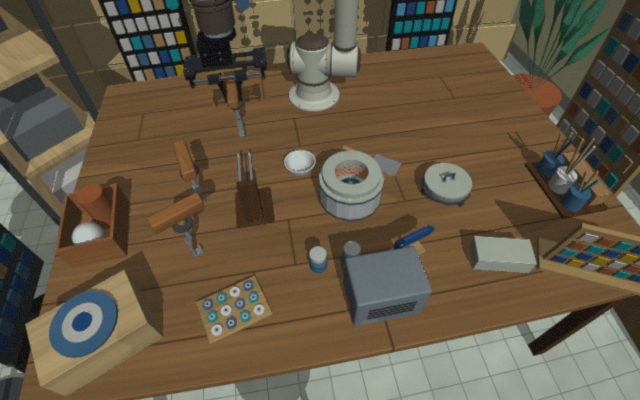

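View pics/t2.png

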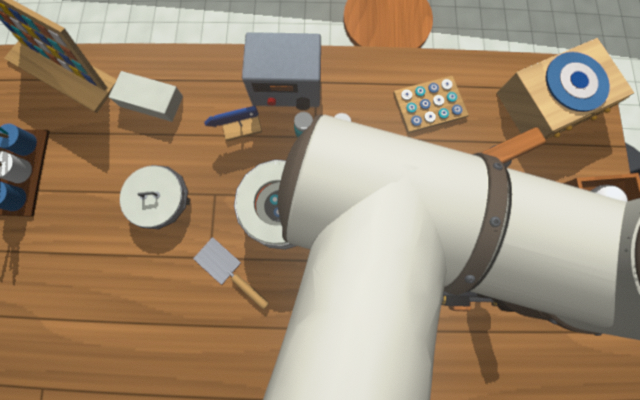

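```bash
python3 -c "
from h import *
s=cv2.imread('pics/s2.png')[...,::-1]
a=cv2.resize(s[70:145,205:265],(480,600),interpolation=cv2.INTER_CUBIC)
P=np.array([0.3963,-.267,.3069-.1147])
for sg in(1,-1):
    for q in((5,0,0),(9.5,0,6),(9.5,0,-4.5),(-10,0,-4.5),(-10,0,45),(0,0,55),(0,0,95)):
        u=(proj('scene',P+np.array(q)*[sg/1e3,1e-3,1e-3])[0]-[205,70])*8;print(sg,q,u.round())
cv2.imwrite('pics/s2c.png',a[...,::-1])"
```

```text
1 (5, 0, 0) [299. 520.]
1 (9.5, 0, 6) [297. 515.]
1 (9.5, 0, -4.5) [302. 538.]
1 (-10, 0, -4.5) [299. 501.]
1 (-10, 0, 45) [274. 391.]
1 (0, 0, 55) [270. 387.]
1 (0, 0, 95) [248. 291.]
-1 (5, 0, 0) [298. 501.]
-1 (9.5, 0, 6) [294. 479.]
-1 (9.5, 0, -4.5) [299. 502.]
-1 (-10, 0, -4.5) [302. 539.]
-1 (-10, 0, 45) [277. 429.]
-1 (0, 0, 55) [270. 387.]
-1 (0, 0, 95) [248. 291.]
```

View pics/s2c.png

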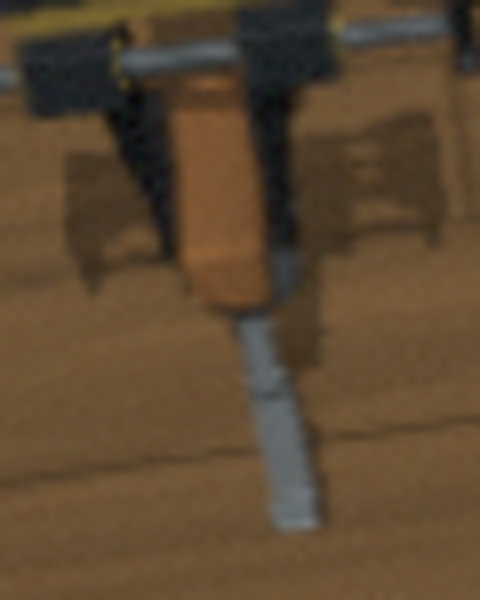

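```bash
cat >> h.py <<'E'
def draw(im,n,x0,y0,w,h,k,lines,fn):
    c=cv2.resize(im[y0:y0+h,x0:x0+w],None,fx=k,fy=k,interpolation=cv2.INTER_CUBIC).copy()
    for L,col in lines:
        p=((proj(n,L)-[x0,y0]+.5)*k).round().astype(int)
        cv2.polylines(c,[p.reshape(-1,1,2)],False,col,1)
    cv2.imwrite(fn,cv2.cvtColor(c,cv2.COLOR_RGB2BGR));return c
def circle(c,r,z):
    a=np.linspace(0,2*np.pi,73);return np.c_[c[0]+r*np.cos(a),c[1]+r*np.sin(a),0*a+z]
def loop(c,yaw,z0):
    R=np.array([[np.cos(yaw),-np.sin(yaw)],[np.sin(yaw),np.cos(yaw)]])
    q=np.array([(0,-15,18),(0,-15,39.5),(0,15,39.5),(0,15,18)])/1e3
    return np.c_[(q[:,:2]@R.T)+c,q[:,2]+z0]
E
python3 - <<'E'
from h import *
s=cv2.imread('pics/scene0.png')[...,::-1];t=cv2.imread('pics/top0.png')[...,::-1]
A=atz('top',(143.25,196.4),.05);B=atz('top',(157.6,195.1),.05);print(A,B,(A+B)/2,np.linalg.norm(A-B),np.degrees(np.arctan2(*(A-B)[:2])))
C=atz('scene',(420+187/8-.5,155+210/8-.5),.05);D=atz('scene',(420+265/8-.5,155+188/8-.5),.05);print(C,D,(C+D)/2,np.linalg.norm(C-D))
c=((A+B)/2)[:2];c=np.array([.5575,.3105]);yaw=0.09
L=[(circle(c,.07,.05),(255,0,0)),(circle(c,.07,.032),(255,0,0)),(loop(c,yaw,.032),(0,255,0))]
draw(s,'scene',415,150,65,65,6,L,'pics/o_s.png');draw(t,'top',115,160,80,80,5,L,'pics/o_t.png')
a=cv2.imread('pics/o_s.png');b=cv2.imread('pics/o_t.png');h=np.zeros((400,800,3),np.uint8);h[:390,:390]=a;h[:400,400:]=b;cv2.imwrite('pics/o.png',h)
E
```

```text
[0.55575279 0.32828377 0.05      ] [0.55951362 0.29558845 0.05      ] [0.5576332  0.31193611 0.05      ] 0.032910908196666686 -6.561697229728574
[0.55894324 0.29502472 0.05      ] [0.55429716 0.32834161 0.05      ] [0.5566202  0.31168317 0.05      ] 0.03363927500153666
```

View pics/o.png

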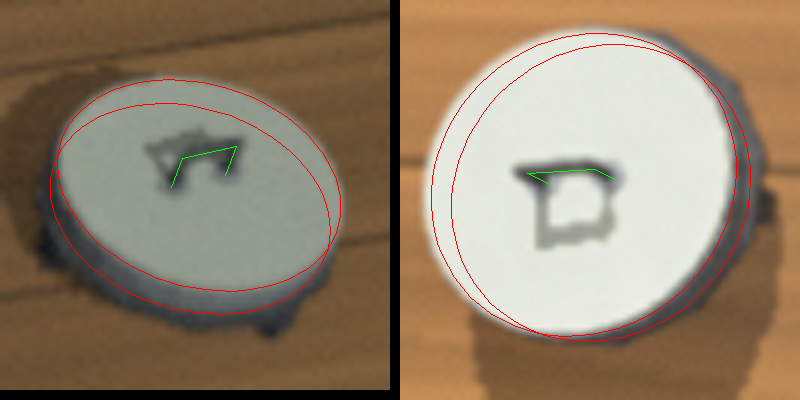

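```bash
python3 -m inch '[{"jaw":255,"x":0.2,"y":0,"z":0.8,"ax":0,"ay":0,"az":0},{"jaw":255,"x":0.2,"y":0.5,"z":0.6,"ax":0,"ay":0,"az":0},{"jaw":255,"x":0.2,"y":0.85,"z":0,"ax":0,"ay":0,"az":0.1},{"jaw":255,"x":0.2,"y":0.9,"z":0,"ax":0,"ay":0,"az":0.1},{"jaw":255,"x":0.2,"y":0.9,"z":0,"ax":0,"ay":0,"az":0.1},{"jaw":255,"x":0.2,"y":0.9,"z":0,"ax":0,"ay":0,"az":0.1},{"jaw":255,"x":0.2,"y":0.9,"z":0,"ax":0,"ay":0,"az":0.1},{"jaw":255,"x":0.2,"y":0.9,"z":0,"ax":0,"ay":0,"az":0.1},{"jaw":255,"x":0.2,"y":0.9,"z":0,"ax":0,"ay":0,"az":0},{"jaw":255,"x":0.2,"y":0.9,"z":0,"ax":0,"ay":0,"az":0},{"jaw":255,"x":0.2,"y":0.8,"z":0,"ax":0,"ay":0,"az":0},{"jaw":255,"x":0,"y":0,"z":0,"ax":0,"ay":0,"az":0}]'
```

```text
time_s: 6.8
tcp_pos: [0.5211, 0.2579, 0.3663]
ee_rot: [[-0.993, -0.101, -0.056], [-0.101, 0.995, -0.003], [0.056, 0.002, -0.998]]
wrist_force: [0.1, -0.6, -3.1]
gripper_width: 0.294
```

```bash
python3 -m inch '[{"jaw":255,"x":0.1,"y":0.85,"z":0,"ax":0,"ay":-0.32,"az":0},{"jaw":255,"x":0,"y":0,"z":-0.8,"ax":0,"ay":0,"az":0},{"jaw":255,"x":0,"y":0,"z":-0.8,"ax":0,"ay":0,"az":0},{"jaw":255,"x":0,"y":0,"z":0,"ax":0,"ay":0,"az":0}]';python3 -c "
from h import *
s=grab('scene','pics/s3.png');t=grab('top','pics/t3.png')
p=sense();print(p['tcp_pos'],p['ee_rot'])
x,y=430,105
a=cv2.resize(s[y:y+100,x:x+60],(360,600),interpolation=cv2.INTER_CUBIC);
b=cv2.resize(t[130:230,90:160],(420,600),interpolation=cv2.INTER_CUBIC);cv2.imwrite('pics/c3.png',np.hstack([a,b])[...,::-1])"
```

```text
time_s: 7.3
tcp_pos: [0.5251, 0.3071, 0.2616]
ee_rot: [[-0.995, -0.1, -0.007], [-0.1, 0.995, -0.012], [0.008, -0.011, -1.0]]
wrist_force: [-0.6, -0.4, -2.8]
gripper_width: 0.298
[0.52812483 0.30886805 0.2675421 ] [[-0.99492796 -0.10054341  0.00306268]
 [-0.10055828  0.99491775 -0.00516795]
 [-0.00252751 -0.00544972 -0.99998196]]
```

View pics/s3.png

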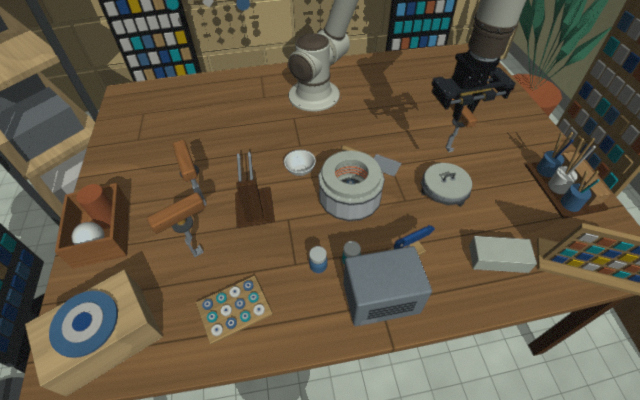

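View pics/c3.png

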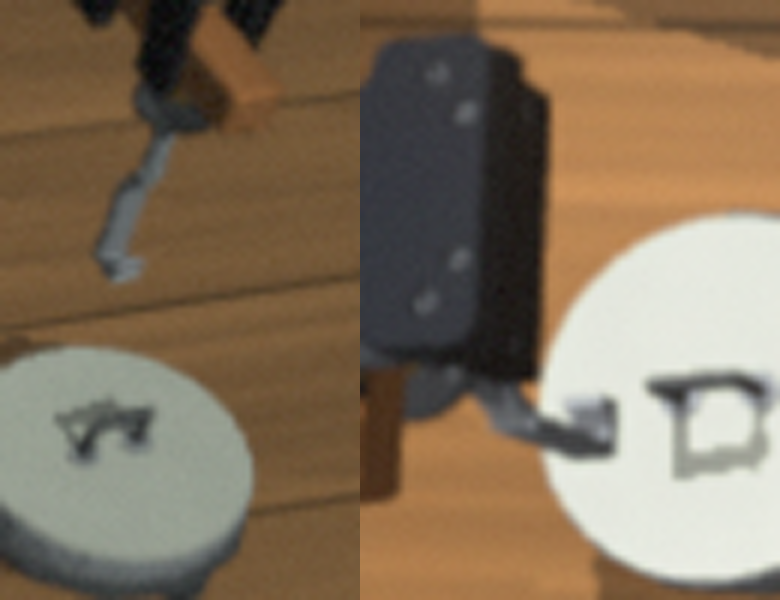

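```bash
python3 - <<'E'
from h import *
s=cv2.imread('pics/s3.png')[...,::-1];t=cv2.imread('pics/t3.png')[...,::-1]
p=sense();P=p['tcp_pos'];R=p['ee_rot']
B=np.c_[-R[:,0],R[:,1],-R[:,2]]   # lifter axes: x=-toolx
tip=lambda q:P+B@(np.array(q)/1e3+[0,0,-.1147])
print('hook',tip((0,0,0)))
prof=lambda y:np.array([tip((x,y,z)) for x,z in((-5,45),(-5,0),(5,0),(5,6),(9.5,6),(9.5,-4.5),(-10,-4.5),(-10,45),(-5,45))])
L=[(prof(7),(255,0,0)),(prof(-7),(0,255,0))]
a=draw(s,'scene',430,105,60,80,7,L,'pics/a.png');b=draw(t,'top',90,160,50,80,7,L,'pics/b.png')
cv2.imwrite('pics/o3.png',np.hstack([a,b])[...,::-1])
E
```

```text
hook [0.52847612 0.30827529 0.15284417]
```

View pics/o3.png

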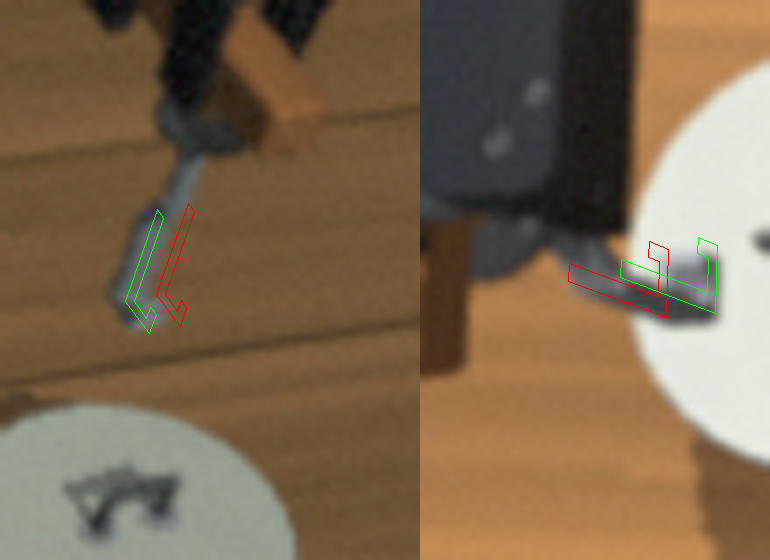

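```bash
python3 -m inch '[{"jaw":255,"x":0,"y":0,"z":0,"ax":0.03,"ay":0,"az":0},{"jaw":255,"x":0,"y":0,"z":0,"ax":0,"ay":0,"az":0},{"jaw":255,"x":0,"y":0,"z":0,"ax":0,"ay":0,"az":0}]'; cat > hk.py <<'E'
from h import *
def tipf(p,dz=.1147):
    P=p['tcp_pos'];R=p['ee_rot'];B=np.c_[-R[:,0],R[:,1],-R[:,2]]
    return lambda q:P+B@(np.array(q)/1e3+[0,0,-dz])
def hook(tag,bs,bt,k=7,extra=[]):
    p=sense();s=grab('scene',f'pics/s{tag}.png');t=grab('top',f'pics/t{tag}.png')
    tip=tipf(p)
    print('tcp',p['tcp_pos'].round(4),'hook',tip((0,0,0)).round(4),'z',p['ee_rot'][:,2].round(3),'yaw',np.degrees(np.arctan2(-p['ee_rot'][0,1],p['ee_rot'][1,1])).round(2),'F',p['wrist_force'].round(1),'M',p['moment'].round(2),'t',p['time_s'])
    prof=lambda y:np.array([tip((x,y,z)) for x,z in((-5,45),(-5,0),(5,0),(5,6),(9.5,6),(9.5,-4.5),(-10,-4.5),(-10,45),(-5,45))])
    L=[(prof(7),(255,0,0)),(prof(-7),(0,255,0))]+extra
    a=draw(s,'scene',*bs,k,L,'pics/a.png');b=draw(t,'top',*bt,k,L,'pics/b.png')
    h=max(a.shape[0],b.shape[0]);f=lambda c:np.vstack([c,np.zeros((h-c.shape[0],c.shape[1],3),np.uint8)])
    cv2.imwrite(f'pics/o{tag}.png',np.hstack([f(a),f(b)])[...,::-1])
E
python3 -c "
from hk import *
hook('4',(430,105,60,80),(90,160,50,80))"
```

```text
time_s: 7.78
tcp_pos: [0.5305, 0.3094, 0.2739]
ee_rot: [[-0.995, -0.1, 0.012], [-0.1, 0.995, 0.007], [-0.012, 0.006, -1.0]]
wrist_force: [0.3, 0.9, -3.0]
gripper_width: 0.292
tcp [0.5305 0.3094 0.2739] hook [0.5318 0.3102 0.1592] z [ 0.012  0.007 -1.   ] yaw 5.73 F [ 0.3  0.9 -3. ] M [-0.07  0.03  0.02] t 7.775
```

View pics/o4.png

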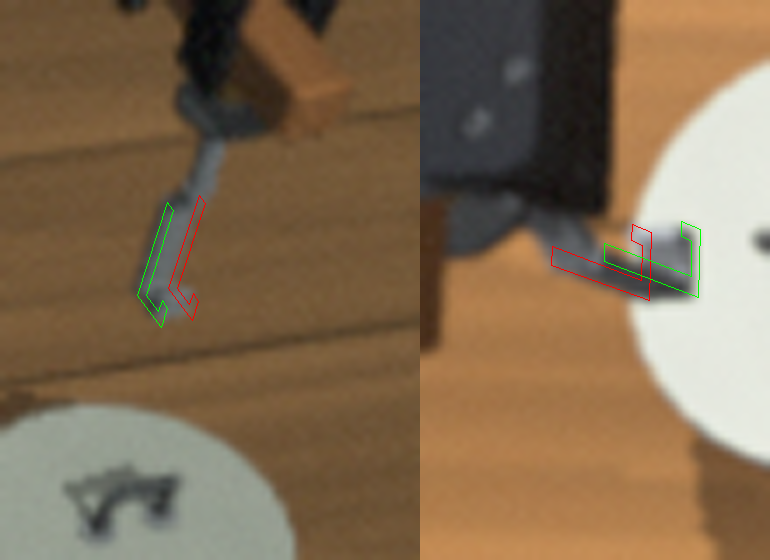

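```bash
python3 -m inch '[{"jaw":255,"x":0,"y":0,"z":-0.4,"ax":-0.04,"ay":0.07,"az":0},{"jaw":255,"x":0,"y":0,"z":-0.4,"ax":0,"ay":0,"az":0},{"jaw":255,"x":0,"y":0,"z":-0.3,"ax":0,"ay":0,"az":0},{"jaw":255,"x":0,"y":0,"z":-0.1,"ax":0,"ay":0,"az":0},{"jaw":255,"x":0,"y":0,"z":0,"ax":0,"ay":0,"az":0},{"jaw":255,"x":0,"y":0,"z":0,"ax":0,"ay":0,"az":0}]'; python3 -c "
from hk import *
hook('5',(415,125,60,80),(100,160,60,80),6,[(loop(np.array([.557,.311]),.1,.032),(0,0,255))])"
```

```text
time_s: 8.62
tcp_pos: [0.5287, 0.3086, 0.1933]
ee_rot: [[-0.995, -0.099, -0.008], [-0.099, 0.995, -0.005], [0.008, -0.004, -1.0]]
wrist_force: [0.3, 0.0, -2.4]
gripper_width: 0.297
tcp [0.5287 0.3086 0.1933] hook [0.5278 0.3081 0.0786] z [-0.008 -0.005 -1.   ] yaw 5.71 F [ 0.3  0.  -2.4] M [ 0.   -0.    0.02] t 8.625
```

View pics/o5.png

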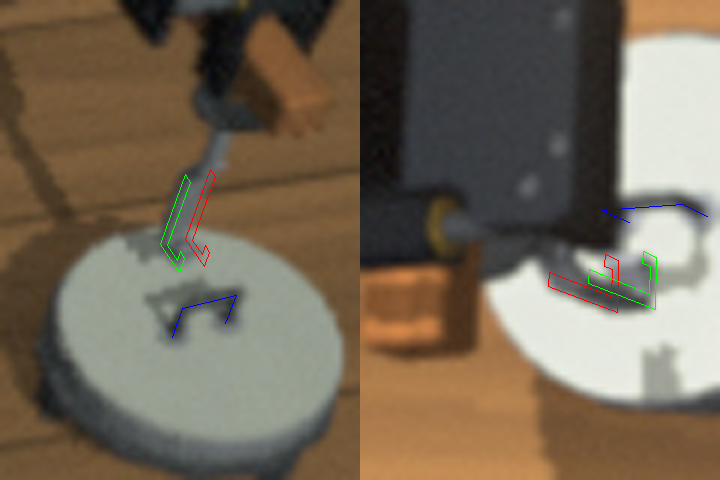

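```bash
python3 -m inch '[{"jaw":255,"x":-0.02,"y":0.04,"z":-0.15,"ax":0.02,"ay":-0.04,"az":0},{"jaw":255,"x":0,"y":0.0,"z":-0.12,"ax":0,"ay":0,"az":0},{"jaw":255,"x":0,"y":0,"z":-0.05,"ax":0,"ay":0,"az":0},{"jaw":255,"x":0,"y":0,"z":0,"ax":0,"ay":0,"az":0},{"jaw":255,"x":0,"y":0,"z":0,"ax":0,"ay":0,"az":0}]'; python3 -c "
from hk import *
hook('6',(415,125,60,80),(100,160,60,80),6,[(loop(np.array([.557,.311]),.1,.032),(0,0,255))])"
```

```text
time_s: 9.35
tcp_pos: [0.5276, 0.3115, 0.1741]
ee_rot: [[-0.995, -0.1, 0.001], [-0.1, 0.995, 0.001], [-0.001, 0.001, -1.0]]
wrist_force: [-0.4, -0.4, -2.1]
gripper_width: 0.297
tcp [0.5276 0.3115 0.1741] hook [0.5278 0.3116 0.0594] z [ 0.001  0.001 -1.   ] yaw 5.71 F [-0.4 -0.4 -2.1] M [ 0.01 -0.01  0.01] t 9.35
```

```bash
python3 -m inch '[{"jaw":255,"x":0.08,"y":0.008,"z":-0.02,"ax":0,"ay":0,"az":0},{"jaw":255,"x":0.08,"y":0.008,"z":-0.01,"ax":0,"ay":0,"az":0},{"jaw":255,"x":0.08,"y":0.008,"z":0,"ax":0,"ay":0,"az":0},{"jaw":255,"x":0.08,"y":0.008,"z":0,"ax":0,"ay":0,"az":0},{"jaw":255,"x":0,"y":0,"z":0,"ax":0,"ay":0,"az":0}]'; python3 -c "
from hk import *
hook('7',(415,135,60,80),(110,160,60,80),6,[(loop(np.array([.557,.311]),.1,.032),(0,0,255))])"
```

```text
time_s: 10.07
tcp_pos: [0.5488, 0.3137, 0.1724]
ee_rot: [[-0.995, -0.099, 0.002], [-0.099, 0.995, 0.001], [-0.002, 0.001, -1.0]]
wrist_force: [-0.2, -0.7, -2.5]
gripper_width: 0.298
tcp [0.5488 0.3137 0.1724] hook [0.5491 0.3138 0.0577] z [ 0.002  0.001 -1.   ] yaw 5.7 F [-0.2 -0.7 -2.5] M [-0.02  0.08  0.05] t 10.075
```

View pics/o7.png

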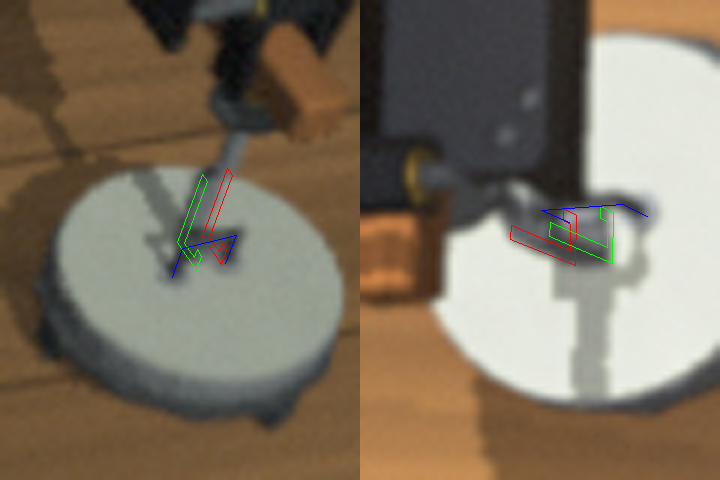

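```bash
python3 -m inch '[{"jaw":255,"x":0.06,"y":-0.02,"z":0,"ax":0,"ay":0,"az":0},{"jaw":255,"x":0.06,"y":0,"z":0,"ax":0,"ay":0,"az":0},{"jaw":255,"x":0,"y":0,"z":0,"ax":0,"ay":0,"az":0}]'; python3 -c "
from hk import *
hook('8',(415,135,60,80),(110,160,60,80),6,[(loop(np.array([.557,.311]),.1,.032),(0,0,255))])"
```

```text
time_s: 10.55
tcp_pos: [0.5559, 0.3123, 0.1726]
ee_rot: [[-0.995, -0.1, 0.002], [-0.1, 0.995, 0.001], [-0.002, 0.001, -1.0]]
wrist_force: [-0.2, -0.4, -2.4]
gripper_width: 0.292
tcp [0.5559 0.3123 0.1726] hook [0.5561 0.3125 0.0579] z [ 0.002  0.001 -1.   ] yaw 5.72 F [-0.2 -0.4 -2.4] M [-0.02 -0.02 -0.01] t 10.55
```

View pics/o8.png

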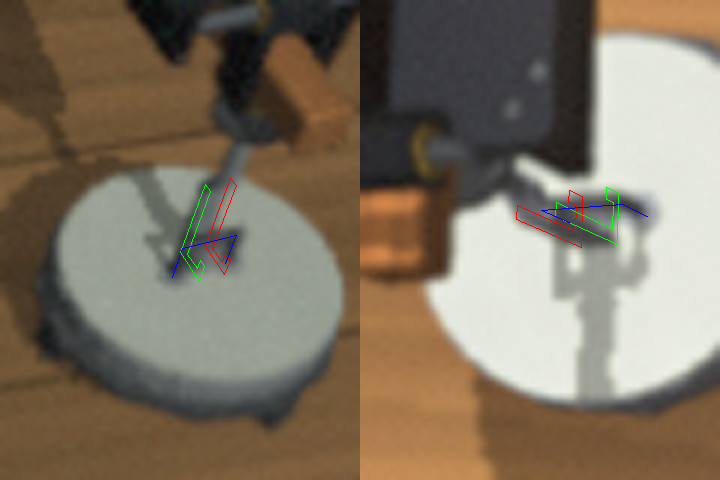

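Keep easing forward until the back of the hook meets the bar (force).

```bash
python3 -m inch '[{"jaw":255,"x":0.04,"y":-0.01,"z":0,"ax":0,"ay":0,"az":0},{"jaw":255,"x":0,"y":0,"z":0,"ax":0,"ay":0,"az":0}]';python3 -m inch '[{"jaw":255,"x":0.04,"y":0,"z":0,"ax":0,"ay":0,"az":0},{"jaw":255,"x":0,"y":0,"z":0,"ax":0,"ay":0,"az":0}]'
```

```text
time_s: 10.9
tcp_pos: [0.5581, 0.3117, 0.1726]
ee_rot: [[-0.995, -0.1, 0.002], [-0.1, 0.995, 0.001], [-0.002, 0.001, -1.0]]
wrist_force: [-0.8, 0.5, -2.0]
gripper_width: 0.296
time_s: 11.15
tcp_pos: [0.5607, 0.3117, 0.1726]
ee_rot: [[-0.995, -0.1, 0.002], [-0.1, 0.995, 0.001], [-0.002, 0.001, -1.0]]
wrist_force: [1.0, -0.1, -3.5]
gripper_width: 0.297
```

```bash
python3 -m inch '[{"jaw":255,"x":0.03,"y":0,"z":0,"ax":0,"ay":0,"az":0},{"jaw":255,"x":0,"y":0,"z":0,"ax":0,"ay":0,"az":0}]';python3 -c "
from hk import *
hook('9',(415,135,60,80),(110,160,60,80),6,[(loop(np.array([.557,.311]),.1,.032),(0,0,255))])"
```

```text
time_s: 11.4
tcp_pos: [0.5616, 0.3115, 0.1723]
ee_rot: [[-0.995, -0.1, -0.001], [-0.1, 0.995, 0.001], [0.001, 0.001, -1.0]]
wrist_force: [-0.8, 0.1, -3.1]
gripper_width: 0.298
tcp [0.5616 0.3115 0.1723] hook [0.5615 0.3115 0.0576] z [-0.001  0.001 -1.   ] yaw 5.73 F [-0.8  0.1 -3.1] M [-0.04  0.37  0.  ] t 11.4
```

View pics/o9.png

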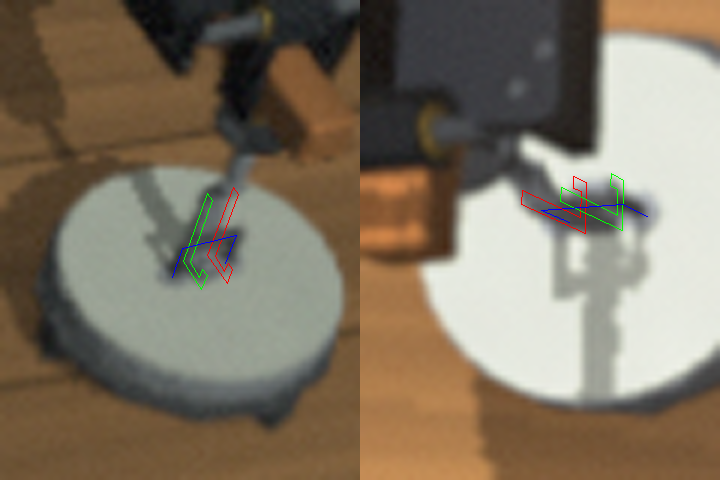

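```bash
python3 -m inch '[{"jaw":255,"x":-0.01,"y":0,"z":0.06,"ax":0,"ay":0,"az":0},{"jaw":255,"x":0,"y":0,"z":0.06,"ax":0,"ay":0,"az":0},{"jaw":255,"x":0,"y":0,"z":0.05,"ax":0,"ay":0,"az":0},{"jaw":255,"x":0,"y":0,"z":0.05,"ax":0,"ay":0,"az":0},{"jaw":255,"x":0,"y":0,"z":0,"ax":0,"ay":0,"az":0}]';python3 -c "
from hk import *
hook('10',(415,135,60,80),(110,160,60,80),6)"
```

```text
time_s: 12.12
tcp_pos: [0.5607, 0.3112, 0.1848]
ee_rot: [[-0.995, -0.099, -0.002], [-0.099, 0.995, 0.0], [0.002, 0.0, -1.0]]
wrist_force: [-0.1, 1.1, -7.6]
gripper_width: 0.296
tcp [0.5607 0.3112 0.1848] hook [0.5605 0.3112 0.0701] z [-0.002  0.    -1.   ] yaw 5.7 F [-0.1  1.1 -7.6] M [ 0.03 -0.09  0.01] t 12.125
```

View pics/o10.png

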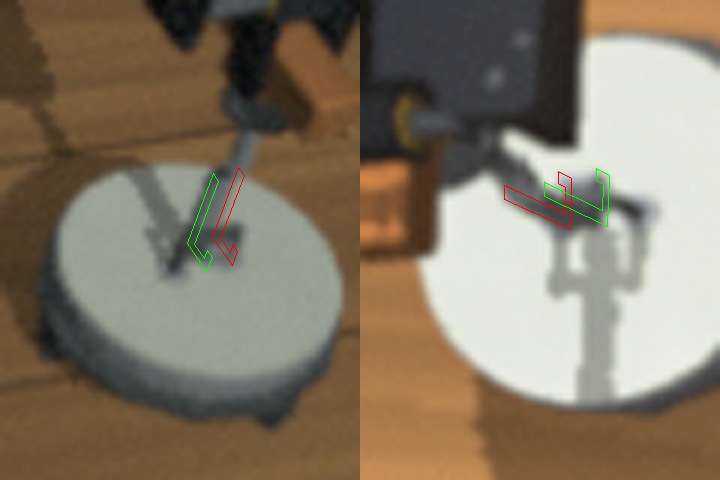

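```bash
python3 -m inch '[{"jaw":255,"x":0,"y":0,"z":0.08,"ax":0,"ay":0,"az":0},{"jaw":255,"x":0,"y":0,"z":0.1,"ax":0,"ay":0,"az":0},{"jaw":255,"x":0,"y":0,"z":0.1,"ax":0,"ay":0,"az":0},{"jaw":255,"x":0,"y":0,"z":0.1,"ax":0,"ay":0,"az":0},{"jaw":255,"x":0,"y":0,"z":0,"ax":0,"ay":0,"az":0}]';python3 -c "
from hk import *
hook('11',(410,115,75,95),(100,150,75,95),5)"
```

```text
time_s: 12.85
tcp_pos: [0.5605, 0.311, 0.2088]
ee_rot: [[-0.995, -0.099, -0.002], [-0.099, 0.995, -0.0], [0.003, -0.0, -1.0]]
wrist_force: [0.1, -0.5, -5.6]
gripper_width: 0.295
tcp [0.5605 0.311  0.2088] hook [0.5602 0.311  0.0941] z [-0.002 -0.    -1.   ] yaw 5.7 F [ 0.1 -0.5 -5.6] M [ 0.04 -0.05 -0.01] t 12.85
```

View pics/o11.png

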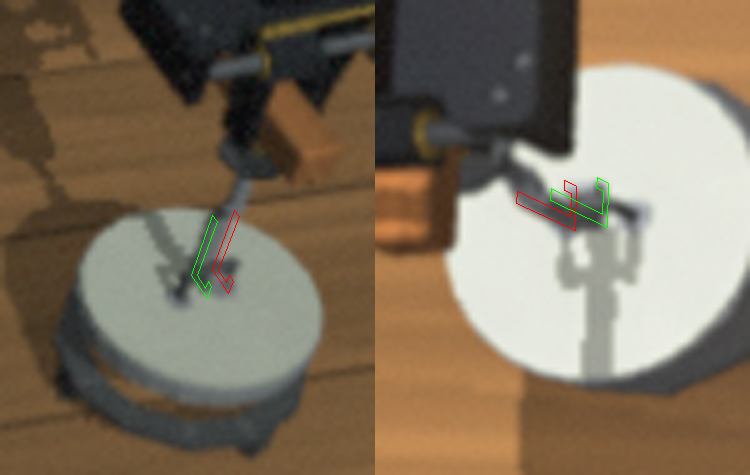

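```bash
python3 -m inch '[{"jaw":255,"x":0,"y":0,"z":0.15,"ax":0,"ay":0,"az":0},{"jaw":255,"x":0,"y":0,"z":0.25,"ax":0,"ay":0,"az":0},{"jaw":255,"x":0,"y":0,"z":0.35,"ax":0,"ay":0,"az":0},{"jaw":255,"x":0,"y":0,"z":0.35,"ax":0,"ay":0,"az":0},{"jaw":255,"x":0,"y":0,"z":0.35,"ax":0,"ay":0,"az":0},{"jaw":255,"x":0,"y":0,"z":0.3,"ax":0,"ay":0,"az":0},{"jaw":255,"x":0,"y":0,"z":0.15,"ax":0,"ay":0,"az":0},{"jaw":255,"x":0,"y":0,"z":0,"ax":0,"ay":0,"az":0}]'
cat > fit.py <<'E'
from h import *
from scipy.ndimage import map_coordinates
from scipy.optimize import least_squares
def cfit(n,im,c,r,z,arcs=None,win=.006,sign=0,fixr=None,verbose=True):
    g=im.astype(float)@[.299,.587,.114];g=cv2.GaussianBlur(g,(0,0),.7)
    c=np.array(c,float)
    for it in range(3):
        P=[];
        for a in np.radians(np.arange(0,360,4)):
            if arcs and not any(lo<=np.degrees(a)<=hi for lo,hi in arcs):continue
            rr=np.arange(r-win,r+win,.0003);X=np.c_[c[0]+rr*np.cos(a),c[1]+rr*np.sin(a),0*rr+z]
            u=proj(n,X);v=map_coordinates(g,[u[:,1],u[:,0]],order=1);d=np.gradient(v)
            d=d*sign if sign else abs(d)
            i=d.argmax()
            if d[i]>1.5 and 1<i<len(rr)-2:P.append(X[i,:2])
        P=np.array(P);f=(lambda q:np.hypot(*(P-q[:2]).T)-(fixr or q[2]))
        s=least_squares(f,[*c,r],loss='soft_l1',f_scale=.0007);c=s.x[:2]
        if not fixr:r=s.x[2]
    if verbose:print(n,'c',c.round(4),'r',round(float(r),4),'n',len(P),'rms',np.sqrt(np.median(s.fun**2)).round(5))
    return c
E
python3 - <<'E'
from fit import *
s=cv2.imread('pics/scene0.png')[...,::-1];t=cv2.imread('pics/top0.png')[...,::-1]
print('mouth');
a=cfit('top',t,(.535,.0155),.0468,.125,sign=1,fixr=.0468);cfit('top',t,(.535,.0155),.0468,.125,sign=1)
b=cfit('scene',s,(.5365,.0165),.0468,.125,sign=1,fixr=.0468);cfit('scene',s,(.5365,.0165),.0468,.125,sign=1)
print('collar outer');cfit('top',t,(.537,.0155),.082,.125,sign=-1,fixr=.082);cfit('scene',s,(.537,.0155),.082,.125,sign=-1,fixr=.082)
print('lid');cfit('top',t,(.558,.311),.07,.05,sign=-1,fixr=.07);cfit('scene',s,(.558,.311),.07,.05,sign=-1,fixr=.07)
L=[(circle(a,.0468,.125),(255,0,0)),(circle(b,.0468,.125),(0,255,0))]
x=draw(s,'scene',315,145,75,75,5,L,'pics/a.png');y=draw(t,'top',230,155,75,75,5,L,'pics/a.png');cv2.imwrite('pics/mouth.png',np.hstack([x,y])[...,::-1])
E
```

```text
time_s: 13.95
tcp_pos: [0.56, 0.3104, 0.3315]
ee_rot: [[-0.995, -0.099, -0.0], [-0.099, 0.995, 0.001], [0.0, 0.001, -1.0]]
wrist_force: [0.1, 0.7, -6.8]
gripper_width: 0.297
mouth
top c [0.5353 0.0172] r 0.0468 n 90 rms 0.00033
top c [0.5353 0.0174] r 0.0464 n 90 rms 0.00035
scene c [0.5331 0.0157] r 0.0468 n 59 rms 0.00089
scene c [0.5333 0.0158] r 0.0464 n 59 rms 0.00064
collar outer
top c [0.5372 0.0191] r 0.082 n 70 rms 0.00135
scene c [0.5334 0.0163] r 0.082 n 53 rms 0.00081
lid
top c [0.5585 0.3135] r 0.07 n 90 rms 0.0006
scene c [0.557  0.3122] r 0.07 n 79 rms 0.00089
```

View pics/mouth.png

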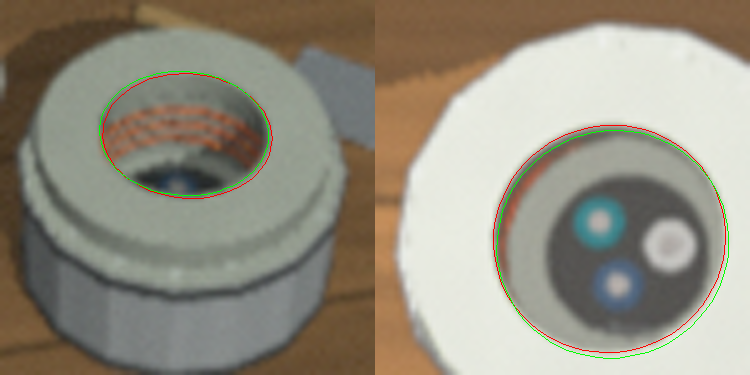

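```bash
python3 -m inch '[{"jaw":255,"x":-0.03,"y":-0.15,"z":0,"ax":0,"ay":0,"az":0},{"jaw":255,"x":-0.03,"y":-0.3,"z":0,"ax":0,"ay":0,"az":0},{"jaw":255,"x":-0.04,"y":-0.45,"z":0,"ax":0,"ay":0,"az":0},{"jaw":255,"x":-0.04,"y":-0.5,"z":0,"ax":0,"ay":0,"az":0},{"jaw":255,"x":-0.04,"y":-0.5,"z":0,"ax":0,"ay":0,"az":0},{"jaw":255,"x":-0.04,"y":-0.5,"z":0,"ax":0,"ay":0,"az":0},{"jaw":255,"x":-0.04,"y":-0.5,"z":0,"ax":0,"ay":0,"az":0},{"jaw":255,"x":-0.04,"y":-0.5,"z":0,"ax":0,"ay":0,"az":0},{"jaw":255,"x":-0.04,"y":-0.45,"z":0,"ax":0,"ay":0,"az":0},{"jaw":255,"x":-0.03,"y":-0.35,"z":0,"ax":0,"ay":0,"az":0},{"jaw":255,"x":-0.02,"y":-0.2,"z":0,"ax":0,"ay":0,"az":0},{"jaw":255,"x":0,"y":-0.1,"z":0,"ax":0,"ay":0,"az":0}]'; python3 -m inch '[{"jaw":255,"x":0,"y":0,"z":0,"ax":0,"ay":0,"az":0},{"jaw":255,"x":0,"y":0,"z":0,"ax":0,"ay":0,"az":0},{"jaw":255,"x":0,"y":0,"z":0,"ax":0,"ay":0,"az":0}]';python3 -c "
from hk import *
hook('12',(300,85,100,110),(220,140,100,110),4)"
```

```text
time_s: 15.45
tcp_pos: [0.5263, 0.0185, 0.3253]
ee_rot: [[-0.995, -0.094, -0.014], [-0.094, 0.996, -0.008], [0.015, -0.007, -1.0]]
wrist_force: [1.0, 0.3, -6.8]
gripper_width: 0.295
time_s: 15.82
tcp_pos: [0.5264, 0.0194, 0.3251]
ee_rot: [[-0.995, -0.095, -0.014], [-0.095, 0.995, -0.007], [0.015, -0.006, -1.0]]
wrist_force: [0.1, -0.4, -6.5]
gripper_width: 0.293
tcp [0.5264 0.0194 0.3251] hook [0.5248 0.0185 0.2104] z [-0.014 -0.007 -1.   ] yaw 5.43 F [ 0.1 -0.4 -6.5] M [ 0.08 -0.1   0.01] t 15.825
```

View pics/o12.png

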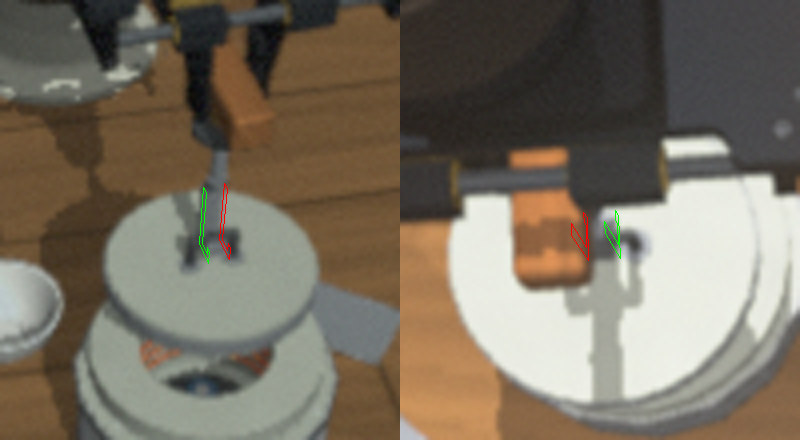

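```bash
python3 -m inch '[{"jaw":255,"x":0.06,"y":-0.02,"z":-0.1,"ax":0.02,"ay":-0.04,"az":0},{"jaw":255,"x":0.06,"y":-0.02,"z":-0.15,"ax":0.02,"ay":-0.04,"az":0},{"jaw":255,"x":0.01,"y":0,"z":-0.15,"ax":0,"ay":0,"az":0},{"jaw":255,"x":0,"y":0,"z":-0.06,"ax":0,"ay":0,"az":0},{"jaw":255,"x":0,"y":0,"z":0,"ax":0,"ay":0,"az":0},{"jaw":255,"x":0,"y":0,"z":0,"ax":0,"ay":0,"az":0}]'; python3 -c "
from hk import *
hook('13',(300,105,100,110),(220,140,100,110),4)"
```

```text
time_s: 16.68
tcp_pos: [0.5345, 0.017, 0.2945]
ee_rot: [[-0.995, -0.095, -0.001], [-0.095, 0.995, -0.001], [0.001, -0.001, -1.0]]
wrist_force: [-0.2, -0.1, -7.2]
gripper_width: 0.293
tcp [0.5345 0.017  0.2945] hook [0.5344 0.0169 0.1798] z [-0.001 -0.001 -1.   ] yaw 5.46 F [-0.2 -0.1 -7.2] M [ 0.01 -0.02  0.04] t 16.675
```

View pics/o13.png

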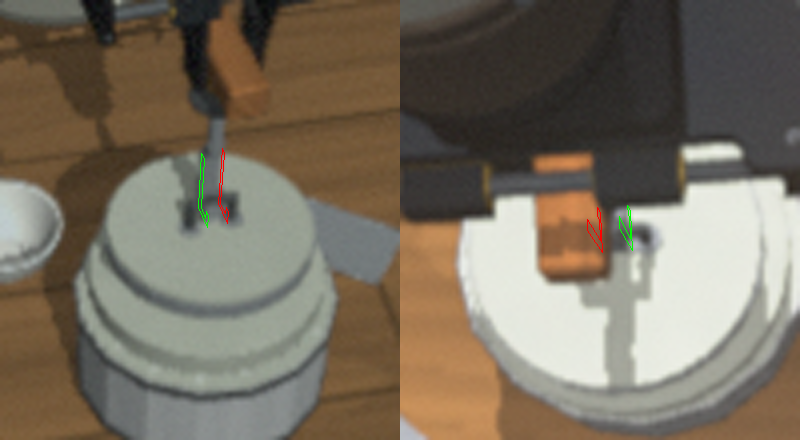

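```bash
python3 - <<'E'
from fit import *
s=cv2.imread('pics/s13.png')[...,::-1];t=cv2.imread('pics/t13.png')[...,::-1]
z=.1618
# world azimuth 0=+x (up in top / down in scene), 90=+y (left in top)
a=cfit('top',t,(.535,.017),.07,z,arcs=[(60,300)],sign=-1,fixr=.07,win=.005)
b=cfit('scene',s,(.535,.017),.07,z,sign=-1,fixr=.07,win=.005)
b2=cfit('scene',s,(.535,.017),.07,z,arcs=[(0,160),(200,360)],sign=-1,fixr=.07,win=.005)
L=[(circle(a,.07,z),(255,0,0)),(circle(b,.07,z),(0,255,0))]
x=draw(s,'scene',315,135,75,75,5,L,'pics/a.png');y=draw(t,'top',230,165,80,75,5,L,'pics/a.png');cv2.imwrite('pics/lidk.png',np.hstack([x,y])[...,::-1])
E
```

```text
top c [0.5319 0.019 ] r 0.07 n 46 rms 0.00043
scene c [0.53  0.017] r 0.07 n 67 rms 0.00094
scene c [0.5301 0.017 ] r 0.07 n 64 rms 0.00088
```

View pics/lidk.png

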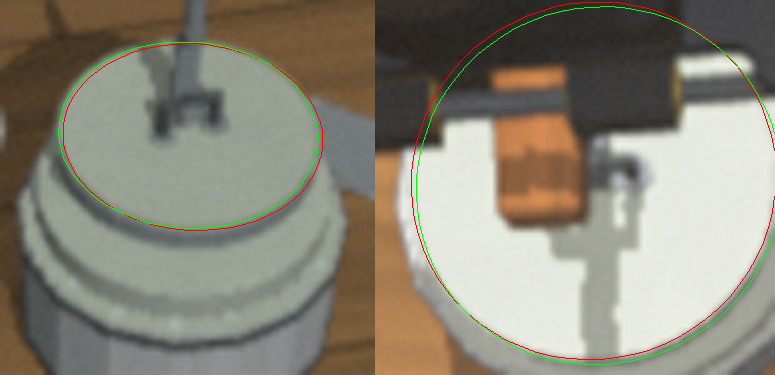

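```bash
python3 -m inch '[{"jaw":255,"x":0.055,"y":-0.025,"z":0,"ax":0,"ay":0,"az":0},{"jaw":255,"x":0,"y":0,"z":0,"ax":0,"ay":0,"az":0},{"jaw":255,"x":0,"y":0,"z":0,"ax":0,"ay":0,"az":0}]'; python3 -c "
from hk import *
from fit import *
hook('14',(300,105,100,110),(220,140,100,110),4)
s=cv2.imread('pics/s14.png')[...,::-1];t=cv2.imread('pics/t14.png')[...,::-1]
z=tipf(sense())((0,0,0))[2]-.018
a=cfit('top',t,(.535,.017),.07,z,arcs=[(60,300)],sign=-1,fixr=.07,win=.005)
b=cfit('scene',s,(.535,.017),.07,z,sign=-1,fixr=.07,win=.005)
print(np.array([.5353,.0172])-a,np.array([.5331,.0157])-b)
"
```

```text
time_s: 17.15
tcp_pos: [0.5384, 0.0155, 0.2952]
ee_rot: [[-0.995, -0.095, 0.0], [-0.095, 0.995, -0.0], [-0.0, -0.0, -1.0]]
wrist_force: [0.1, 0.3, -6.6]
gripper_width: 0.298
tcp [0.5384 0.0155 0.2952] hook [0.5384 0.0155 0.1805] z [ 0. -0. -1.] yaw 5.46 F [ 0.1  0.3 -6.6] M [-0.01 -0.05  0.01] t 17.15
top c [0.5357 0.0173] r 0.07 n 45 rms 0.00039
scene c [0.5341 0.0152] r 0.07 n 63 rms 0.00074
[-4.13048977e-04 -5.13236329e-05] [-0.00104825  0.00047934]
```

```bash
python3 -m inch '[{"jaw":255,"x":-0.01,"y":0,"z":-0.04,"ax":0,"ay":0,"az":0},{"jaw":255,"x":0,"y":0,"z":-0.04,"ax":0,"ay":0,"az":0},{"jaw":255,"x":0,"y":0,"z":0,"ax":0,"ay":0,"az":0}]'; python3 -m inch '[{"jaw":255,"x":0,"y":0,"z":-0.03,"ax":0,"ay":0,"az":0},{"jaw":255,"x":0,"y":0,"z":-0.03,"ax":0,"ay":0,"az":0},{"jaw":255,"x":0,"y":0,"z":0,"ax":0,"ay":0,"az":0}]'; python3 -c "
from h import *
p=sense();print(p['tcp_pos'],p['wrist_force'],p['moment'])"
```

```text
time_s: 17.62
tcp_pos: [0.5374, 0.0155, 0.2898]
ee_rot: [[-0.995, -0.095, -0.0], [-0.095, 0.995, -0.0], [0.0, -0.0, -1.0]]
wrist_force: [0.4, -0.7, -6.8]
gripper_width: 0.299
time_s: 18.0
tcp_pos: [0.5374, 0.0155, 0.286]
ee_rot: [[-0.995, -0.095, -0.0], [-0.095, 0.995, -0.0], [0.0, -0.0, -1.0]]
wrist_force: [-0.1, -0.2, -6.6]
gripper_width: 0.297
[0.53739325 0.01553108 0.28595407] [-0.14182531 -0.23969309 -6.60659087] [-0.01327838 -0.03246825 -0.00550471]
```

```bash
python3 -m inch '[{"jaw":255,"x":0,"y":0,"z":-0.03,"ax":0,"ay":0,"az":0},{"jaw":255,"x":0,"y":0,"z":-0.02,"ax":0,"ay":0,"az":0},{"jaw":255,"x":0,"y":0,"z":0,"ax":0,"ay":0,"az":0}]'; python3 -c "
from h import *
p=sense();print(p['tcp_pos'],p['wrist_force'],p['moment'])"
```

```text
time_s: 18.38
tcp_pos: [0.5374, 0.0155, 0.2828]
ee_rot: [[-0.995, -0.095, -0.0], [-0.095, 0.995, -0.0], [0.0, -0.0, -1.0]]
wrist_force: [0.6, 0.2, -8.1]
gripper_width: 0.297
[0.5374318  0.01552303 0.28276964] [ 0.60393483  0.23150156 -8.07075863] [ 0.02047556 -0.00635971 -0.06094575]
```

```bash
python3 -m inch '[{"jaw":255,"x":0,"y":0,"z":-0.03,"ax":0,"ay":0,"az":0},{"jaw":255,"x":0,"y":0,"z":-0.03,"ax":0,"ay":0,"az":0},{"jaw":255,"x":0,"y":0,"z":0,"ax":0,"ay":0,"az":0}]';python3 -m inch '[{"jaw":255,"x":0,"y":0,"z":-0.03,"ax":0,"ay":0,"az":0},{"jaw":255,"x":0,"y":0,"z":-0.02,"ax":0,"ay":0,"az":0},{"jaw":255,"x":0,"y":0,"z":0,"ax":0,"ay":0,"az":0}]'; python3 -c "
from hk import *
hook('15',(300,105,100,110),(220,140,100,110),4)"
```

```text
time_s: 18.75
tcp_pos: [0.5374, 0.0155, 0.2789]
ee_rot: [[-0.995, -0.095, -0.0], [-0.095, 0.995, -0.0], [0.0, -0.0, -1.0]]
wrist_force: [-0.9, 1.0, -6.3]
gripper_width: 0.295
time_s: 19.12
tcp_pos: [0.5375, 0.0155, 0.2759]
ee_rot: [[-0.995, -0.095, 0.0], [-0.095, 0.995, -0.0], [-0.0, -0.0, -1.0]]
wrist_force: [-0.1, -0.9, -7.0]
gripper_width: 0.298
tcp [0.5375 0.0155 0.2759] hook [0.5375 0.0154 0.1612] z [ 0. -0. -1.] yaw 5.47 F [-0.1 -0.9 -7. ] M [ 0.01 -0.05  0.05] t 19.125
```

View pics/o15.png

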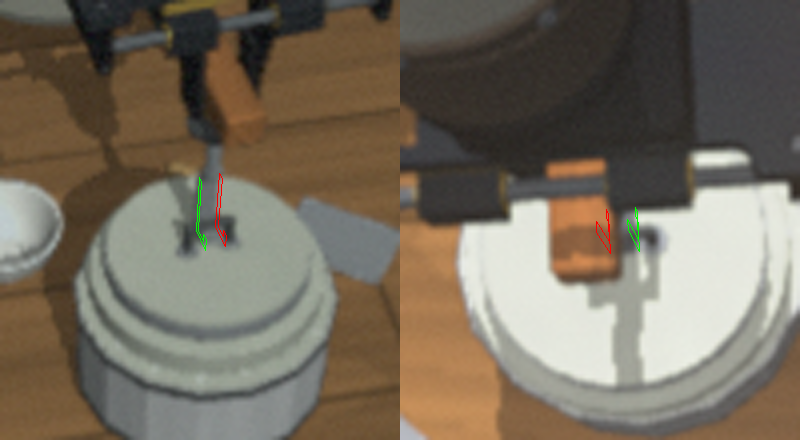

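```bash
python3 -m inch '[{"jaw":255,"x":0,"y":0,"z":-0.02,"ax":0,"ay":0,"az":0},{"jaw":255,"x":0,"y":0,"z":-0.02,"ax":0,"ay":0,"az":0},{"jaw":255,"x":0,"y":0,"z":0,"ax":0,"ay":0,"az":0},{"jaw":255,"x":0,"y":0,"z":0,"ax":0,"ay":0,"az":0}]'; python3 -c "
from h import *
p=sense();print(p['tcp_pos'],p['wrist_force'],p['moment'])"
```

```text
time_s: 19.73
tcp_pos: [0.5378, 0.0152, 0.2757]
ee_rot: [[-0.995, -0.096, 0.002], [-0.096, 0.995, -0.001], [-0.002, -0.001, -1.0]]
wrist_force: [0.2, 0.0, -3.5]
gripper_width: 0.298
[0.53782498 0.0151564  0.27573947] [ 0.18152963  0.00834699 -3.5110076 ] [-0.0132015   0.28130824 -0.03512677]
```

```bash
python3 -m inch '[{"jaw":255,"x":0,"y":0,"z":-0.03,"ax":0,"ay":0,"az":0},{"jaw":255,"x":0,"y":0,"z":0,"ax":0,"ay":0,"az":0}]'; python3 -c "
from h import *
p=sense();print(p['tcp_pos'],p['wrist_force'],p['moment'])"
```

```text
time_s: 19.98
tcp_pos: [0.5379, 0.015, 0.2741]
ee_rot: [[-0.995, -0.096, 0.003], [-0.096, 0.995, -0.001], [-0.003, -0.002, -1.0]]
wrist_force: [-1.0, -0.6, -4.0]
gripper_width: 0.297
[0.53785262 0.01504627 0.27414382] [-1.04274854 -0.64046959 -4.02524053] [-0.0980918   0.41483151 -0.01201705]
```

```bash
python3 -m inch '[{"jaw":255,"x":-0.025,"y":0,"z":0,"ax":0,"ay":0,"az":0},{"jaw":255,"x":0,"y":0,"z":-0.02,"ax":0,"ay":0,"az":0},{"jaw":255,"x":0,"y":0,"z":0,"ax":0,"ay":0,"az":0}]'; python3 -c "
from hk import *
hook('16',(310,110,80,80),(230,155,80,80),5,[(circle((.5346,.0165),.07,.143),(255,255,0)),(circle((.5346,.0165),.07,.125),(255,0,255))])"
```

```text
time_s: 20.35
tcp_pos: [0.5373, 0.0152, 0.2733]
ee_rot: [[-0.995, -0.096, 0.006], [-0.096, 0.995, -0.001], [-0.005, -0.001, -1.0]]
wrist_force: [0.0, -0.7, -3.2]
gripper_width: 0.295
tcp [0.5373 0.0152 0.2733] hook [0.5379 0.0152 0.1586] z [ 0.006 -0.001 -1.   ] yaw 5.51 F [ 0.  -0.7 -3.2] M [-0.04  0.21 -0.04] t 20.35
```

View pics/o16.png

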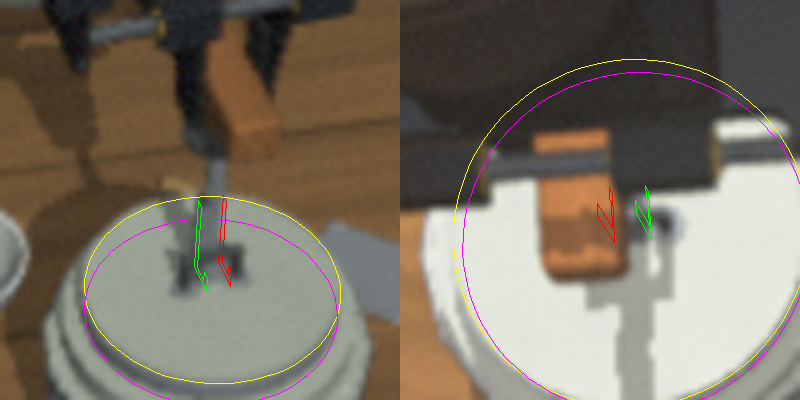

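```bash
python3 -m inch '[{"jaw":255,"x":-0.005,"y":0,"z":-0.03,"ax":0,"ay":0.03,"az":0},{"jaw":255,"x":0,"y":0,"z":-0.04,"ax":0,"ay":0,"az":0},{"jaw":255,"x":0,"y":0,"z":0,"ax":0,"ay":0,"az":0}]'; python3 -c "
from hk import *
p=sense();print(p['tcp_pos'],tipf(p)((0,0,0)),p['ee_rot'][:,2],p['wrist_force'],p['moment'])"
```

```text
time_s: 20.82
tcp_pos: [0.5374, 0.0154, 0.269]
ee_rot: [[-0.995, -0.096, 0.001], [-0.096, 0.995, -0.001], [-0.001, -0.001, -1.0]]
wrist_force: [0.2, -0.3, -2.8]
gripper_width: 0.296
[0.53740173 0.01535528 0.26895793] [0.53752658 0.01528183 0.15425803] [ 1.08845711e-03 -6.40341563e-04 -9.99999203e-01] [ 0.24404951 -0.30197724 -2.78487323] [-0.02369154  0.01466478  0.00315689]
```

```bash
python3 -m inch '[{"jaw":255,"x":0,"y":0,"z":-0.045,"ax":0,"ay":0,"az":0},{"jaw":255,"x":0,"y":0,"z":0,"ax":0,"ay":0,"az":0},{"jaw":255,"x":0,"y":0,"z":0,"ax":0,"ay":0,"az":0}]'; python3 -c "
from hk import *
hook('17',(310,110,80,80),(230,155,80,80),5)"
```

```text
time_s: 21.2
tcp_pos: [0.5374, 0.0153, 0.266]
ee_rot: [[-0.995, -0.096, 0.001], [-0.096, 0.995, -0.001], [-0.001, -0.001, -1.0]]
wrist_force: [0.2, -0.3, -2.6]
gripper_width: 0.297
tcp [0.5374 0.0153 0.266 ] hook [0.5375 0.0152 0.1513] z [ 0.001 -0.001 -1.   ] yaw 5.52 F [ 0.2 -0.3 -2.6] M [ 0.01  0.01 -0.01] t 21.2
```

View pics/o17.png

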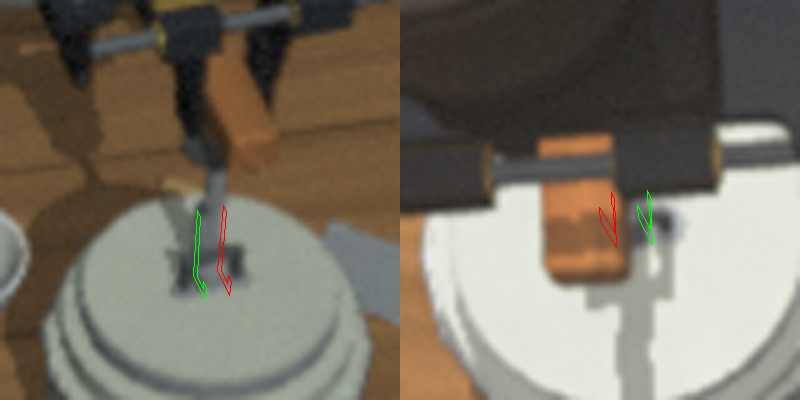

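```bash
python3 -m inch '[{"jaw":255,"x":-0.06,"y":-0.006,"z":0,"ax":0,"ay":0,"az":0},{"jaw":255,"x":-0.06,"y":-0.006,"z":0,"ax":0,"ay":0,"az":0},{"jaw":255,"x":0,"y":0,"z":0,"ax":0,"ay":0,"az":0}]'; python3 -c "
from hk import *
p=sense();print(p['tcp_pos'],tipf(p)((0,0,0)),p['ee_rot'][:,2],p['wrist_force'],p['moment'])"
```

```text
time_s: 21.68
tcp_pos: [0.5297, 0.0146, 0.2662]
ee_rot: [[-0.995, -0.096, 0.001], [-0.096, 0.995, -0.001], [-0.001, -0.001, -1.0]]
wrist_force: [0.3, -0.1, -3.1]
gripper_width: 0.298
[0.52967163 0.01458137 0.26622247] [0.52983354 0.01451951 0.1515226 ] [ 1.41158756e-03 -5.39299893e-04 -9.99998858e-01] [ 0.25641088 -0.07144187 -3.14592784] [-0.04712057 -0.01745758 -0.05325153]
```

No contact as the lip passes under the bar; continue out.

```bash
python3 -m inch '[{"jaw":255,"x":-0.08,"y":-0.008,"z":0,"ax":0,"ay":0,"az":0},{"jaw":255,"x":-0.08,"y":-0.008,"z":0,"ax":0,"ay":0,"az":0},{"jaw":255,"x":-0.1,"y":-0.01,"z":0,"ax":0,"ay":0,"az":0},{"jaw":255,"x":-0.1,"y":-0.01,"z":0,"ax":0,"ay":0,"az":0},{"jaw":255,"x":0,"y":0,"z":0,"ax":0,"ay":0,"az":0}]'; python3 -c "
from hk import *
hook('18',(310,110,80,80),(230,155,80,80),5)"
```

```text
time_s: 22.3
tcp_pos: [0.5062, 0.0122, 0.2664]
ee_rot: [[-0.995, -0.096, 0.002], [-0.096, 0.995, -0.0], [-0.002, -0.001, -1.0]]
wrist_force: [0.2, -0.2, -2.7]
gripper_width: 0.293
tcp [0.5062 0.0122 0.2664] hook [0.5064 0.0122 0.1517] z [ 0.002 -0.    -1.   ] yaw 5.52 F [ 0.2 -0.2 -2.7] M [-0.01 -0.    0.  ] t 22.3
```

View pics/o18.png

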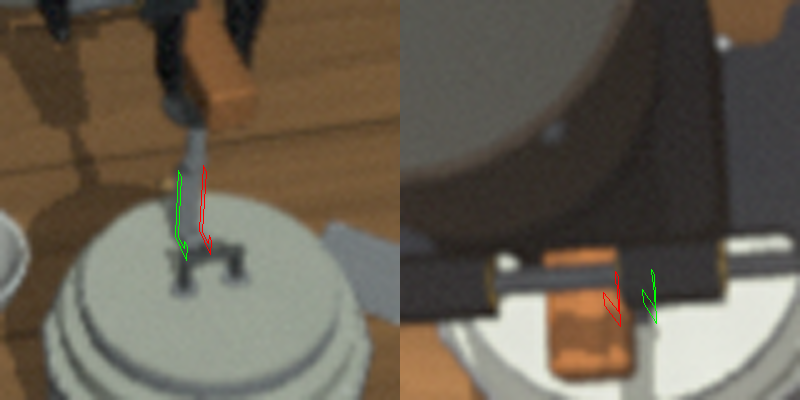

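```bash
python3 -m inch '[{"jaw":255,"x":0,"y":0,"z":0.3,"ax":0,"ay":0,"az":0},{"jaw":255,"x":0,"y":0,"z":0.6,"ax":0,"ay":0,"az":0},{"jaw":255,"x":-0.2,"y":-0.3,"z":0.5,"ax":0,"ay":0,"az":-0.1},{"jaw":255,"x":-0.25,"y":-0.6,"z":0,"ax":0,"ay":0,"az":-0.1},{"jaw":255,"x":-0.25,"y":-0.7,"z":0,"ax":0,"ay":0,"az":-0.1},{"jaw":255,"x":-0.25,"y":-0.7,"z":0,"ax":0,"ay":0,"az":-0.1},{"jaw":255,"x":-0.25,"y":-0.7,"z":0,"ax":0,"ay":0,"az":-0.1},{"jaw":255,"x":-0.25,"y":-0.7,"z":0,"ax":0,"ay":0,"az":-0.05},{"jaw":255,"x":-0.25,"y":-0.6,"z":0,"ax":0,"ay":0,"az":0},{"jaw":255,"x":-0.05,"y":-0.3,"z":0,"ax":0,"ay":0,"az":0},{"jaw":255,"x":0,"y":0,"z":0,"ax":0,"ay":0,"az":0},{"jaw":255,"x":0,"y":0,"z":0,"ax":0,"ay":0,"az":0}]'; python3 -c "
from fit import *
s=grab('scene','pics/s19.png')
b=cfit('scene',s,(.535,.017),.07,.143,sign=-1,fixr=.07,win=.005)
p=sense();print(p['tcp_pos'],p['ee_rot'])
x=draw(s,'scene',310,120,100,100,6,[(circle(b,.07,.143),(255,0,0)),(circle((.5331,.0157),.082,.125),(0,255,0))],'pics/o19.png')"
```

```text
time_s: 23.9
tcp_pos: [0.3998, -0.2713, 0.3526]
ee_rot: [[-1.0, 0.002, 0.004], [0.002, 1.0, -0.002], [-0.004, -0.002, -1.0]]
wrist_force: [0.1, -0.5, -3.0]
gripper_width: 0.293
scene c [0.5329 0.0156] r 0.07 n 61 rms 0.00079
[ 0.39986442 -0.27113143  0.3525389 ] [[-9.99992230e-01  9.90119641e-04  3.81558891e-03]
 [ 9.83501973e-04  9.99998010e-01 -1.73586279e-03]
 [-3.81730003e-03 -1.73209667e-03 -9.99991214e-01]]
```

View pics/o19.png

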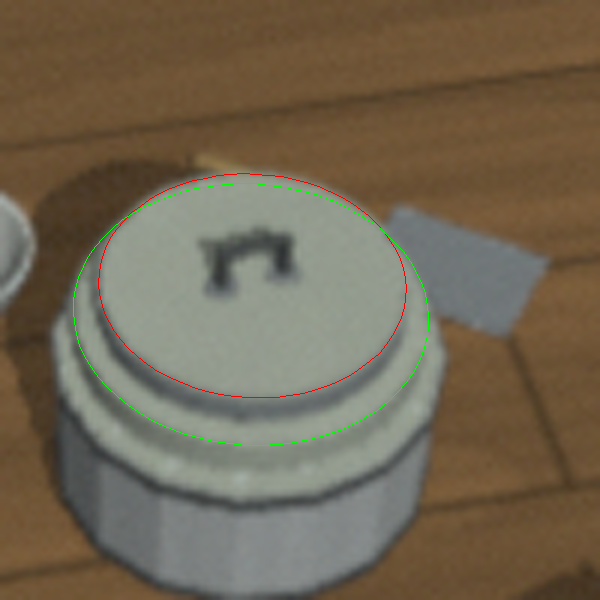

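View pics/s19.png

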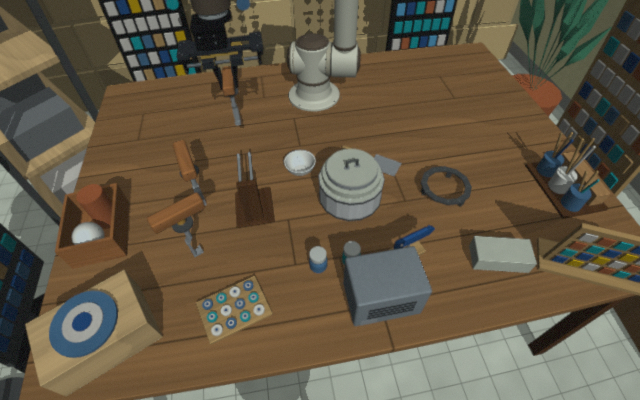

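```bash
python3 -m inch '[{"jaw":255,"x":0,"y":0.02,"z":-0.6,"ax":0,"ay":0.02,"az":0},{"jaw":255,"x":0,"y":0,"z":-0.8,"ax":0,"ay":0,"az":0},{"jaw":255,"x":0,"y":0,"z":-0.6,"ax":0,"ay":0,"az":0},{"jaw":255,"x":0,"y":0,"z":-0.2,"ax":0,"ay":0,"az":0},{"jaw":255,"x":0,"y":0,"z":0,"ax":0,"ay":0,"az":0},{"jaw":255,"x":0,"y":0,"z":0,"ax":0,"ay":0,"az":0}]'; python3 -c "
from hk import *
pr=[(np.array([[.455,-.2695+d,.169],[.549,-.2695+d,.169]]),(255,255,0)) for d in(-.015,.015)]
hook('20',(200,95,100,100),(395,170,70,100),4,pr)
s=cv2.imread('pics/s19.png')[...,::-1];draw(s,'scene',225,140,50,60,10,pr,'pics/pr.png')"
```

```text
time_s: 24.7
tcp_pos: [0.4037, -0.2672, 0.2214]
ee_rot: [[-1.0, -0.007, 0.009], [-0.007, 1.0, -0.006], [-0.009, -0.006, -1.0]]
wrist_force: [0.1, 0.3, -2.5]
gripper_width: 0.297
tcp [ 0.4037 -0.2672  0.2214] hook [ 0.4048 -0.2679  0.1067] z [ 0.009 -0.006 -1.   ] yaw 0.4 F [ 0.1  0.3 -2.5] M [-0.  0.  0.] t 24.7
```

View pics/o20.png

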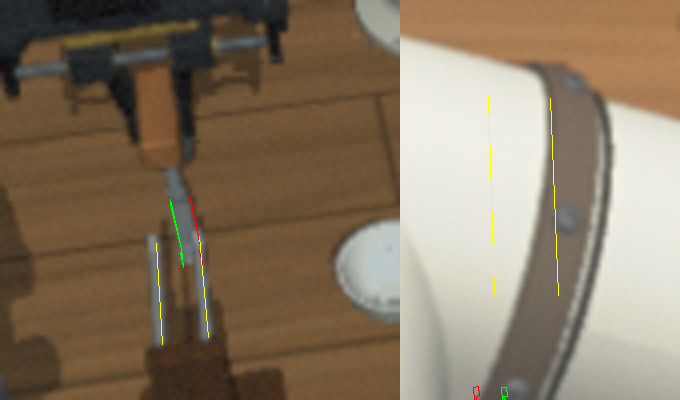

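View pics/pr.png

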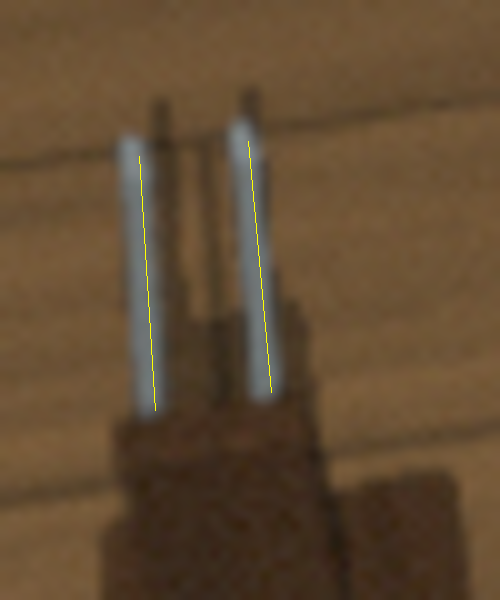

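```bash
python3 -m inch '[{"jaw":255,"x":0,"y":-0.05,"z":-0.13,"ax":0.03,"ay":0.05,"az":-0.03},{"jaw":255,"x":0,"y":0,"z":-0.07,"ax":0,"ay":0,"az":0},{"jaw":255,"x":0,"y":0,"z":0,"ax":0,"ay":0,"az":0},{"jaw":255,"x":0,"y":0,"z":0,"ax":0,"ay":0,"az":0}]'
```

```text
time_s: 25.3
tcp_pos: [0.4043, -0.271, 0.2099]
ee_rot: [[-1.0, -0.001, 0.003], [-0.001, 1.0, -0.001], [-0.003, -0.001, -1.0]]
wrist_force: [0.2, 0.4, -3.3]
gripper_width: 0.29
```

```bash
python3 -m inch '[{"jaw":255,"x":0.2,"y":0,"z":0,"ax":0,"ay":0,"az":0},{"jaw":255,"x":0.3,"y":0,"z":0,"ax":0,"ay":0,"az":0},{"jaw":255,"x":0.3,"y":0,"z":0,"ax":0,"ay":0,"az":0},{"jaw":255,"x":0.3,"y":0,"z":0,"ax":0,"ay":0,"az":0},{"jaw":255,"x":0.25,"y":0,"z":0,"ax":0,"ay":0,"az":0},{"jaw":255,"x":0.1,"y":0,"z":0,"ax":0,"ay":0,"az":0},{"jaw":255,"x":0,"y":0,"z":0,"ax":0,"ay":0,"az":0}]'; python3 -c "
from hk import *
hook('21',(210,110,90,90),(380,160,70,90),5)"
```

```text
time_s: 26.18
tcp_pos: [0.4997, -0.2708, 0.2091]
ee_rot: [[-1.0, -0.002, 0.003], [-0.002, 1.0, -0.001], [-0.003, -0.001, -1.0]]
wrist_force: [-0.5, -0.4, -2.2]
gripper_width: 0.297
tcp [ 0.4997 -0.2708  0.2091] hook [ 0.5001 -0.2709  0.0944] z [ 0.003 -0.001 -1.   ] yaw 0.1 F [-0.5 -0.4 -2.2] M [0.04 0.02 0.  ] t 26.175
```

View pics/o21.png

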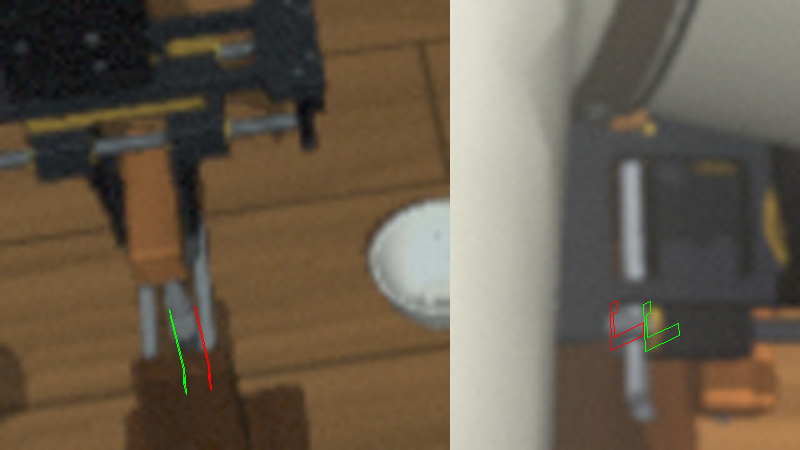

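```bash
python3 -m inch '[{"jaw":255,"x":0,"y":0,"z":-0.1,"ax":0,"ay":0.02,"az":0},{"jaw":255,"x":0,"y":0,"z":-0.1,"ax":0,"ay":0,"az":0},{"jaw":255,"x":0,"y":0,"z":-0.07,"ax":0,"ay":0,"az":0},{"jaw":255,"x":0,"y":0,"z":0,"ax":0,"ay":0,"az":0}]';  python3 -m inch '[{"jaw":255,"x":0,"y":0,"z":-0.03,"ax":0,"ay":0,"az":0},{"jaw":255,"x":0,"y":0,"z":-0.02,"ax":0,"ay":0,"az":0},{"jaw":255,"x":0,"y":0,"z":0,"ax":0,"ay":0,"az":0}]'; python3 -c "
from h import *
p=sense();print(p['tcp_pos'],p['wrist_force'],p['moment'])"
```

```text
time_s: 26.78
tcp_pos: [0.4975, -0.2708, 0.1921]
ee_rot: [[-1.0, -0.001, -0.001], [-0.001, 1.0, -0.001], [0.001, -0.001, -1.0]]
wrist_force: [0.4, 0.8, -3.1]
gripper_width: 0.3
time_s: 27.15
tcp_pos: [0.4977, -0.271, 0.1892]
ee_rot: [[-1.0, -0.001, -0.0], [-0.001, 1.0, -0.001], [0.0, -0.001, -1.0]]
wrist_force: [0.3, 0.3, -3.1]
gripper_width: 0.3
[ 0.49766215 -0.27097661  0.18924347] [ 0.33169666  0.2836063  -3.10372078] [-0.01163342 -0.00769315  0.01095811]
```

```bash
python3 -m inch '[{"jaw":255,"x":0,"y":0,"z":-0.02,"ax":0,"ay":0,"az":0},{"jaw":255,"x":0,"y":0,"z":0,"ax":0,"ay":0,"az":0},{"jaw":255,"x":0,"y":0,"z":0,"ax":0,"ay":0,"az":0}]'; python3 -c "
from h import *
p=sense();print(p['tcp_pos'],p['wrist_force'],p['moment'])"
```

```text
time_s: 27.52
tcp_pos: [0.498, -0.2711, 0.1888]
ee_rot: [[-1.0, -0.001, 0.001], [-0.001, 1.0, -0.002], [-0.001, -0.002, -1.0]]
wrist_force: [-0.8, -0.7, -2.6]
gripper_width: 0.296
[ 0.49803164 -0.27109204  0.18881227] [-0.75270143 -0.74915909 -2.58371895] [-0.00785205 -0.01852103  0.03190318]
```

```bash
python3 -m inch '[{"jaw":255,"x":0,"y":0,"z":-0.02,"ax":0,"ay":0,"az":0},{"jaw":255,"x":0,"y":0,"z":0,"ax":0,"ay":0,"az":0}]'; python3 -c "
from h import *
p=sense();print(p['tcp_pos'],p['wrist_force'],p['moment'])"
```

```text
time_s: 27.78
tcp_pos: [0.4981, -0.2711, 0.1888]
ee_rot: [[-1.0, -0.001, 0.001], [-0.001, 1.0, -0.002], [-0.001, -0.002, -1.0]]
wrist_force: [-0.4, 0.0, -2.4]
gripper_width: 0.293
[ 0.49810893 -0.27114863  0.18877603] [-0.44599314  0.02691695 -2.42164804] [0.07682246 0.15706294 0.0258521 ]
```

```bash
python3 -m inch '[{"jaw":255,"x":0,"y":0,"z":-0.03,"ax":0,"ay":0,"az":0},{"jaw":255,"x":0,"y":0,"z":-0.01,"ax":0,"ay":0,"az":0},{"jaw":255,"x":0,"y":0,"z":-0.01,"ax":0,"ay":0,"az":0}]'; python3 -c "
from h import *
p=sense();print(p['tcp_pos'],p['wrist_force'],p['moment'])"
```

```text
time_s: 28.15
tcp_pos: [0.4982, -0.2712, 0.1886]
ee_rot: [[-1.0, -0.002, 0.003], [-0.002, 1.0, -0.004], [-0.003, -0.004, -1.0]]
wrist_force: [-2.4, 2.3, 3.9]
gripper_width: 0.296
[ 0.49824468 -0.27123913  0.18864294] [-2.39500599  2.26031189  3.89102952] [0.70724869 0.66436734 0.00537835]
```

```bash
python3 -m inch '[{"jaw":255,"x":0,"y":0,"z":0.005,"ax":0,"ay":0,"az":0},{"jaw":230,"x":0,"y":0,"z":0,"ax":0,"ay":0,"az":0},{"jaw":150,"x":0,"y":0,"z":0,"ax":0,"ay":0,"az":0},{"jaw":0,"x":0,"y":0,"z":0,"ax":0,"ay":0,"az":0},{"jaw":0,"x":0,"y":0,"z":0,"ax":0,"ay":0,"az":0},{"jaw":0,"x":0,"y":0,"z":0,"ax":0,"ay":0,"az":0},{"jaw":0,"x":0,"y":0,"z":0,"ax":0,"ay":0,"az":0},{"jaw":0,"x":0,"y":0,"z":0,"ax":0,"ay":0,"az":0}]'; python3 -c "
from h import *
s=grab('scene','pics/s22.png');draw(s,'scene',210,110,100,90,6,[],'pics/o22.png')"
```

```text
time_s: 29.15
tcp_pos: [0.4993, -0.2718, 0.1877]
ee_rot: [[-1.0, -0.002, 0.004], [-0.002, 1.0, -0.004], [-0.004, -0.004, -1.0]]
wrist_force: [-0.2, -0.3, 0.3]
gripper_width: 0.896
```

View pics/o22.png

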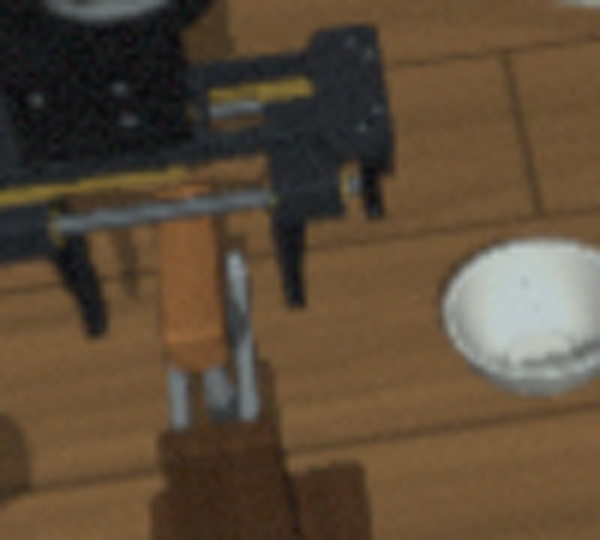

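Released and hanging. Withdraw upward, then aside, and check.

```bash
python3 -m inch '[{"jaw":0,"x":0,"y":0,"z":0.2,"ax":0,"ay":0,"az":0},{"jaw":0,"x":0,"y":0,"z":0.5,"ax":0,"ay":0,"az":0},{"jaw":0,"x":0,"y":0,"z":0.9,"ax":0,"ay":0,"az":0},{"jaw":0,"x":0,"y":0,"z":0.9,"ax":0,"ay":0,"az":0},{"jaw":0,"x":0,"y":0,"z":0.8,"ax":0,"ay":0,"az":0},{"jaw":0,"x":-0.6,"y":-0.6,"z":0,"ax":0,"ay":0,"az":0},{"jaw":0,"x":-0.6,"y":-0.6,"z":0,"ax":0,"ay":0,"az":0},{"jaw":0,"x":-0.6,"y":-0.6,"z":0,"ax":0,"ay":0,"az":0},{"jaw":0,"x":-0.6,"y":-0.6,"z":0,"ax":0,"ay":0,"az":0},{"jaw":0,"x":-0.5,"y":-0.5,"z":0,"ax":0,"ay":0,"az":0},{"jaw":0,"x":0,"y":0,"z":0,"ax":0,"ay":0,"az":0},{"jaw":0,"x":0,"y":0,"z":0,"ax":0,"ay":0,"az":0}]'; python3 -c "
from fit import *
s=grab('scene','pics/s23.png');t=grab('top','pics/t23.png')
cfit('scene',s,(.535,.017),.07,.143,sign=-1,fixr=.07,win=.005);cfit('top',t,(.535,.017),.07,.143,sign=-1,fixr=.07,win=.005)
a=cv2.resize(t[170:270,370:450],(480,600),interpolation=cv2.INTER_CUBIC);cv2.imwrite('pics/o23.png',a[...,::-1])"
```

```text
time_s: 30.7
tcp_pos: [0.3177, -0.4499, 0.4041]
ee_rot: [[-1.0, -0.004, 0.016], [-0.005, 1.0, -0.015], [-0.016, -0.015, -1.0]]
wrist_force: [-0.6, 1.0, -0.3]
gripper_width: 1.001
scene c [0.5329 0.0157] r 0.07 n 62 rms 0.00076
top c [0.5351 0.0174] r 0.07 n 41 rms 0.0002
```

View pics/s23.png

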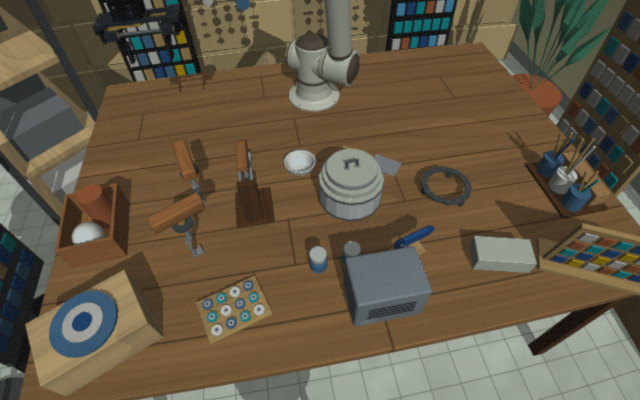

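View pics/t23.png

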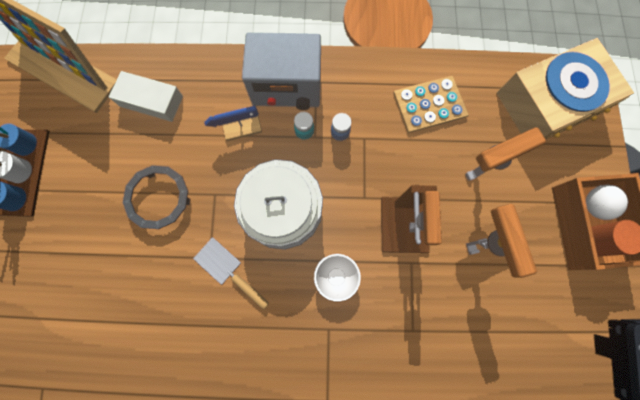

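View pics/o23.png

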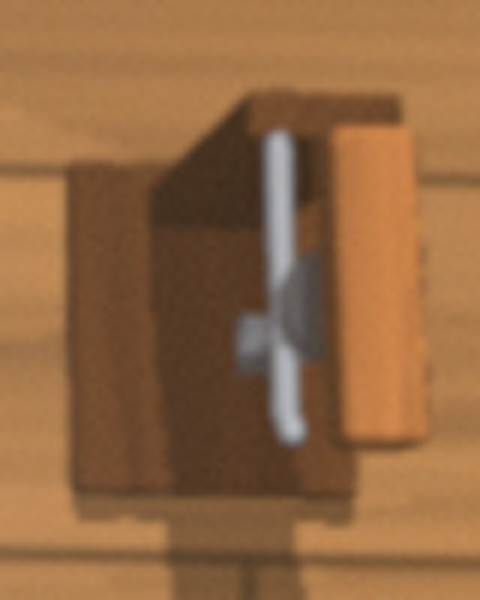

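```bash
python3 -c "
from station import *
print(finish_job())"
```

```text
the job is handed in; nothing more can be done
None
```

The lid is home in the kiln's mouth and the lifter is hanging back in the fork of its stand. I handed the job in at about 31 s of the 72 s allowed. `finish_job()` gives no verdict, so I can't confirm the official result.

**Lift:** I took the smallest lifter from its stand, hooked the lid's loop and raised it level. The wrist force fell from about -2.8 N to about -7 N, which puts the lid near 0.45 kg. I carried it level to the kiln and lined it up with the mouth by eye before lowering.

**Lowering:** The plug went into the mouth without catching on the rim. The lid's weight came off the wrist at the height where it should sit. After the hook came off the bar, the lid exerted no measurable force or moment on the lifter. I then unhooked and hung the lifter back in the fork.

**Last checks:**
- **Lid:** its disc, fitted at the seated height, lies within about 0.3 mm of the mouth centre in both cameras.
- **Lifter:** it hangs with its shank between the prongs, looking as it did at the start.
- **Other things:** I compared the final pictures with the first ones by eye only, and they look unmoved.
- **Gripper:** it is open and well clear of everything.

**What disagreed:**
- The two cameras differ by about 2 mm on absolute positions, so I aligned the lid using differences within each camera.
- While the lid settled, the hook's back leaned on the loop bar with an estimated 3 N, until I eased it back.
- Seating the lifter in the fork briefly pushed on it with about 6 to 7 N.

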